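Close an adapter housing on its jig and hold it shut

TASK

Throw the red-knobbed clamp lever fully over to unlock the carriage, slide the carriage until its red pointer is in line with the black line on the yellow mark, and lock the lever again fully. Then fit the loose grey upper half of the housing onto the two brass dowels of the lower half, orange end to orange end, press it fully home against the sprung plungers, and finish while still holding it pressed shut: do not let go. Leave the other things on the bench where they are.

Things in the scene. Friction and masses are not known exactly. Their poses are not given: they have to be found in the camera images.
- cover_center (a point): centre (half-way up) of the loose upper half of the housing: grey block 54 mm along its x, 112 along its y, 24 high, about 0.15 kg, lying right way up on the blue mat (3 mm thick). Two upright through holes of 11.6 mm at x 0, y +42 mm and x +12, y -42 mm from the centre. Orange stripe on its +y end, black vent lines on top. Grip it across its 54 mm width.
- seat (a point): centre of the upper face (the seam) of the housing's grey lower half, 48 x 106 mm, fixed on the carriage, about 60 mm above the table; axes of the carriage (z up, y along the rail, orange end at +y). Two upright 10 mm brass dowels rise 16 mm, the last 6 mm tapering to 4 mm, at x 0, y +42 mm and x +12, y -42 mm. Fully home, the cover's underside lies on the seam, its centre 12 mm above this point.
- plunger_mid (a point): point midway between the tops of two sprung steel plungers, 10 mm across, that stand 5 mm above the seam between the dowels. They hold a fitted cover 5 mm up (dowels still in its holes) until it is pushed down with about 9 N, and lift it again if it is let go.
- lever (a joint): clamp lever at the carriage's +y end, hinged parallel to the rail over its centre line (x 0 of the seat), 46 mm above the table; 0 = locked (leaning to the carriage's -x, 0.6 rad from upright), 1.2 rad = fully unlocked (leaning to +x, 0.6 rad from upright). Stiff: stays where it is left, needs about 3 to 5 N half-way up or higher. Below about 0.7 rad its cam clamps the carriage to the rail; above that the carriage slides freely.
- lever_knob (a point): centre of the red ball knob (20 mm) at the end of the clamp lever, 78 mm from the hinge line; below it the lever is a flat bar 9 x 12 mm. The cheeks beside its foot reach up to 66 mm above the table.
- carriage (a joint): position of the carriage along the rail (m), 0 to 0.14, growing towards the rail's +y; slides with about 2 N once unlocked.
- post_center (a point): centre (half-way up) of the blue square grip post, 18 x 18 mm, 46 mm tall, at the carriage's -y end, standing on the carriage's top plate (its foot is 36 mm, its top 82 mm above the table); hold it to slide the carriage.
- pointer (a point): tip of the red pointer on the carriage's +x side, half-way along the lower half; axes are those of the carriage.
- mark_line (a point): black line on the small yellow block beside the rail on its +x side; the carriage is at the mark when the pointer's tip is level with this line along the rail (same y in the mark's own axes, whose y runs along the rail). The pointer and line are about 14 mm apart across the rail and differ in height by about 24 mm.
- tin: bystander, leave alone: a small round closed aluminium tin, 48 mm across, 32 mm high, standing on the blue mat; origin at its underside centre
- tray: bystander, leave alone: white plastic parts tray with dividers, 100 x 140 x 30 mm; origin at its underside centre
- heatsink: bystander, leave alone: finned aluminium heat sink, 45 x 70 x 26 mm; origin at its underside centre
- driver: bystander, leave alone: screwdriver with a green handle, 180 mm long, lying down; origin on its underside
- flask: bystander, leave alone: clear plastic bottle with a red cap, 48 mm across, 120 mm high; origin at its underside centre
- module: bystander, leave alone: small green circuit board, 60 x 90 mm, parts up to 16 mm high; origin at its underside centre
Things that resemble listed ones, but are neither listed nor needed, are in the scene too. What is meant by the part that bears cover_center is not pink, and is the larger of those in its own colour.

How it is judged:
On the way, in this order (a step that is already met when the one before it is completed fails the run):
1. the clamp lever is thrown over to unlocked, the carriage still away from the mark (value of joint lever above 1 rad and not (y of pointer in the frame of mark_line between -0.005 and 0.005 m)), for 0.1 s.
2. with the lever unlocked, the carriage is brought to the mark (y of pointer in the frame of mark_line between -0.005 and 0.005 m and value of joint lever above 0.9 rad), for 0.2 s.
3. the lever is locked again with the carriage at the mark, before the cover is fitted (y of pointer in the frame of mark_line between -0.005 and 0.005 m and value of joint lever below 0.12 rad and horizontal distance between cover_center and seat above 0.05 m), for 0.2 s.
At the end, for the whole second after the job is handed in: Carriage within 5 mm of the mark, lever locked (below 0.12 rad); cover on both dowels within 2.5 mm, 0.05 rad in yaw and 0.03 rad of flat, its underside within 1.7 mm of the seam, pressing on the lower half with over 5 N, the robot still touching it with over 3 N (y of pointer in the frame of mark_line between -0.005 and 0.005 m and value of joint lever below 0.12 rad and horizontal distance between cover_center and seat below 0.0025 m and z of cover_center in the frame of seat between 0.009 and 0.0137 m and angle between the y axis of cover_center and the y axis of seat, either way round below 0.05 rad and angle between the z axis of cover_center and the z axis of seat, either way round below 0.03 rad and contact force between any of the fingers, the arm and cover above 3 N and contact force between cover and carriage above 5 N); the arm keeps its last pose, push and grip.
It fails at once if one of the bystanders is moved more than 30 mm (distance of any of tin, tray, heatsink, driver, flask, module from where it was at the start of the episode above 0.03 m).
It also fails if it takes over 72 s, if anything falls off the work surface, if the arm or the gripper's body presses on something with over 40 N, if the wrist force passes 120 N, or if a joint passes its speed limit or range.

ROBOT

A 6-joint arm with a two-finger parallel gripper is mounted at the origin on the work surface. World frame = base frame: x ahead of the robot, y to its left, z up, the work surface at z = 0. Lengths are in m, angles in rad, forces in N, time in s.
With the tool pointing down it reaches from about 0.25 to 0.775 m from the base axis. Payload 4 kg.
Tool frame: the origin (TCP) lies at the centre of the arm's flange, where the gripper is bolted on; the fingertips stand ctrl.tips_ahead ahead of it and the grasp point (between the pads) lies 155 mm ahead of it (ctrl.tips_ahead is the distance from the TCP to the fingertips, in m); x points along the fingers, z is the direction in which the jaws open and shut, and the axes are right-handed (so a half turn about x gives the same grasp; the last joint's range is limited). The gripper opens to 85 mm and grips with 20 to 120 N. Pads are 22 mm wide; open, the fingers measure 114 mm over their backs; the gripper's body (76 mm by 85 mm) begins 54 mm behind the grasp point. The pads swing forward as they close: fully open they stand 13 mm farther back than shut.
Start: joints at [-0.103, 0.087, 1.371, -0, 1.684, -0.103], TCP at [0.55, -0, 0.405] pointing down, gripper open.
Joint ranges: [-3.1, 3.1], [-0.76, 2.03], [0.27, 2.55], [-1.08, 4.22], [0.17, 2.65], [-2.57, 2.57]. Speed limits (rad/s): [2.79, 2.79, 3.14, 3.14, 3.14, 3.14].

INTERFACE

Orientations are given as a unit quaternion [x, y, z, w].
In Python, from plant import ctrl, optics gives the robot as it stands.
- The arm moves only by the shell command python3 -m pendant 'ROWS' [FORCE]. ROWS is JSON, a list of rows, each an object with "gripper": the finger opening in mm, from 0 to 85.4; "offset": the shift along the world's x, y, z in mm, a list of three; "spin": the turn about the world's z in degrees. In form: [{"gripper": gripper, "offset": [x, y, z], "spin": spin}, ...]. A call has 1 to 5 rows; each row is the pose to reach, as a shift and turn from the pose commanded when the call began; what a row does not reach only later rows make up. A row lasts 1/10 s, in which the tool goes at most 50 mm and 8.59 degrees, less where a joint would pass 70% of its speed; a pose out of reach is approached as far as the arm can. A call with a gripper value outside its range is refused whole. The fingers move at their own pace and stop on an object; FORCE is the grip in N (left out, the last holds). Time passes only in rows, so rows that repeat a pose let the fingers close. It gives the time, the measured TCP pose, the force and the opening at its end, in the units of the state.
- ctrl.get_obs(): the state, without advancing time (a new reading comes with each control period).
- optics.grab_frame(name): name is "scene" or "side" or "wrist"; returns (picture, depth): 400x640x3 uint8, blue, green, red; 400x640 float32, m along the optical axis (not along the pixel's ray), 0 where there is no reading.
- optics.get_calibration(name): a dict with "camera_matrix" (3x3 intrinsics, pixels), "rvec" (rotation vector, rad) and "tvec" (3), from world to camera coordinates, as OpenCV has them. Camera axes: x right, y down, z forward; pixel columns grow to the right and rows downward; lengths in m; the calibration is good to about 2 mm. The wrist camera is an equidistant fisheye: a pixel r from the principal point sees the ray r / f radians off the axis. A picture is of the moment at which its call begins: read the wrist's pose just before it. get_calibration takes no time and is no camera call; for the wrist camera it gives the pose at the moment of the call.
- ctrl.close_job(): hands the job in, once; it reports no verdict.
The state is a dict: "t": time; "joint_pos": joint angles; "joint_velocities": joint speeds; "joint_torque": joint torques, N m; "tool_pos": TCP position; "orientation": TCP orientation; "ft_force": force on the tool from outside, world axes, zero at the start; "moment": the same for the moment, N m; "opening": finger opening in m.
Only numpy, scipy, OpenCV 4.12 (cv2) and the standard library are available. Lean on these libraries where they do the work, as an engineer would, in place of code of your own. Each camera call takes 0.05 s, during which the arm holds its last target.

## Working session

There is one attempt and no reset: what is moved stays moved. The work goes in short steps, Python scripts to look and compute and a shell command to move; the robot and the scene stay as the last step left them, time stands still between calls to the robot, and variables do not carry over. Pictures are saved under pics/ and viewed, and the job is handed in when it is done.

```bash
ls; mkdir -p pics; cat > h.py <<'E'
import numpy as np,cv2
from plant import ctrl,optics
def cal(n):
    c=optics.get_calibration(n);K=np.array(c["camera_matrix"],float);R=cv2.Rodrigues(np.array(c["rvec"],float))[0];t=np.array(c["tvec"],float).ravel();return K,R,t
def cloud(n,d):
    K,R,t=cal(n);v,u=np.mgrid[0:d.shape[0],0:d.shape[1]]
    P=np.stack([(u-K[0,2])/K[0,0]*d,(v-K[1,2])/K[1,1]*d,d],-1)
    return (P-t)@R
E
python3 - <<'E'
from h import *
print(ctrl.tips_ahead)
for n in ["scene","side","wrist"]:
    c=optics.get_calibration(n)
    p,d=optics.grab_frame(n);cv2.imwrite(f"pics/{n}0.png",p);np.save(f"{n}0.npy",d);print(n,c)
print(ctrl.get_obs())
E
```

```text
pics
0.1734
scene {'camera_matrix': array([[394.90132038,   0.        , 319.31601606],
       [  0.        , 394.90132038, 196.31882443],
       [  0.        ,   0.        ,   1.        ]]), 'rvec': array([ 2.30789701,  1.28774331, -0.34770174]), 'tvec': array([-0.18125706, -0.35903312,  1.68593385])}
side {'camera_matrix': array([[481.53036539,   0.        , 317.84792613],
       [  0.        , 481.53036539, 194.42992567],
       [  0.        ,   0.        ,   1.        ]]), 'rvec': array([ 0.14609346, -2.90056044,  1.081453  ]), 'tvec': array([0.49432648, 0.17310109, 1.54726985])}
wrist {'camera_matrix': array([[309.70691629,   0.        , 318.94158456],
       [  0.        , 309.70691629, 202.38354247],
       [  0.        ,   0.        ,   1.        ]]), 'rvec': array([-2.81615621e+00, -4.89150656e-05,  2.04788696e-03]), 'tvec': array([-0.54877904, -0.04015177,  0.38022007])}
{'t': 0.15, 'joint_pos': array([-1.03115238e-01,  8.77856342e-02,  1.37191770e+00,  2.21169564e-05,
        1.68356879e+00, -1.03085394e-01]), 'joint_velocities': array([-0.00069307, -0.0010418 , -0.00306285,  0.00081742, -0.00075688,
       -0.00031164]), 'joint_torque': array([ 1.22744677e-03, -3.52374566e+01, -3.13678122e+01, -1.70676763e-04,
        8.12124257e-03, -6.53522420e-05]), 'tool_pos': array([ 5.49914810e-01, -8.39437889e-07,  4.03802159e-01]), 'orientation': array([7.85179809e-05, 7.07696362e-01, 5.91622660e-05, 7.06516702e-01]), 'ft_force': array([-0.6454312 ,  0.57362316,  0.24279555]), 'moment': array([0.02044506, 0.02441419, 0.02193799]), 'opening': 0.08558952592707339}
```

View pics/scene0.png

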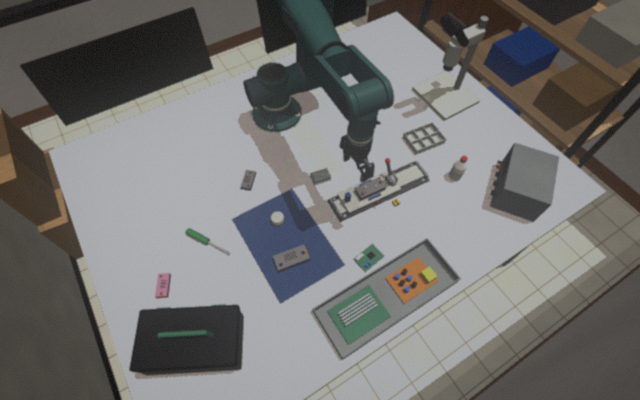

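View pics/side0.png

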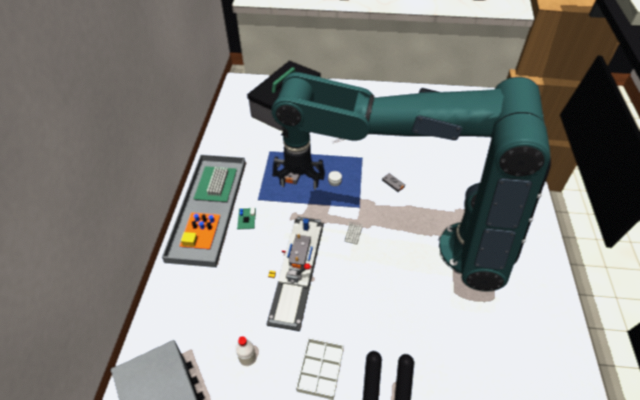

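View pics/wrist0.png

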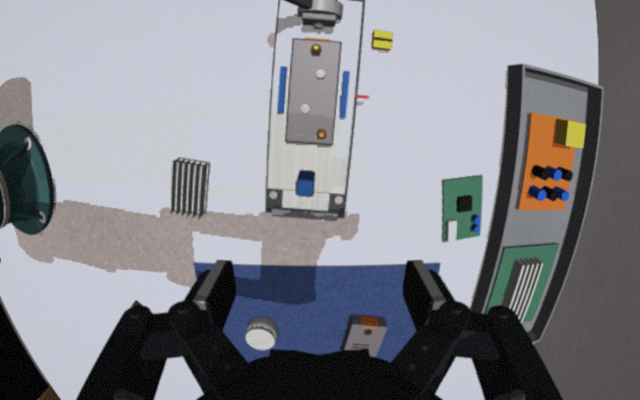

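```bash
cat >> h.py <<'E'
def ray(n,u,v):
    K,R,t=cal(n)
    x=(u-K[0,2])/K[0,0];y=(v-K[1,2])/K[1,1]
    x=np.asarray(x,float);y=np.asarray(y,float)
    if n=="wrist":
        r=np.hypot(x,y)+1e-12; s=np.tan(np.minimum(r,1.5))/r; x=x*s;y=y*s
    d=np.stack([x,y,np.ones_like(x)],-1)
    return -R.T@t, d@R      # origin, dir with unit optical-axis depth
def wc(n,d):
    v,u=np.mgrid[0:d.shape[0],0:d.shape[1]];o,r=ray(n,u,v);return o+r*d[...,None]
def atz(n,u,v,z):
    o,r=ray(n,u,v);return o+r*((z-o[2])/r[...,2])[...,None]
E
python3 - <<'E'
from h import *
s=cv2.imread("pics/scene0.png")
a=cv2.resize(s[230:300,230:350],None,fx=4,fy=4,interpolation=2)
b=cv2.resize(s[150:220,320:440],None,fx=4,fy=4,interpolation=2)
cv2.imwrite("pics/crop0.png",np.vstack([a,b]))
w=cv2.imread("pics/wrist0.png");cv2.imwrite("pics/cropw0.png",cv2.resize(w[0:225,240:440],None,fx=2.6,fy=2.6,interpolation=2))
d=np.load("wrist0.npy");P=wc("wrist",d)
for n,(u,v) in dict(post=(306,177),dA=(316,48),dB=(321,134),pl1=(320,73),pl2=(305,108),ptr=(367,97),yl=(382,40),seat=(312,90),tablept=(450,120)).items():
    print(n,P[v,u].round(4))
d=np.load("scene0.npy");P=wc("scene",d);print(P[258,291],P[300,100],P[180,248],P[285,163],P[219,278])
E
```

```text
post [0.5361 0.0092 0.0738]
dA [0.5463 0.1351 0.0765]
dB [0.551  0.0521 0.0743]
pl1 [0.55   0.1119 0.0649]
pl2 [0.5494 0.0834 0.3725]
ptr [0.6006 0.0893 0.036 ]
yl [0.6214 0.1586 0.0122]
seat [0.5421 0.0951 0.0596]
tablept [ 0.7148  0.0675 -0.001 ]
[ 0.61820065 -0.28155157  0.02464427] [ 4.13353276e-01 -8.69303016e-01  7.23234179e-04] [ 0.25665862 -0.26245514  0.01457383] [ 0.48013307 -0.67787093  0.01804706] [ 0.47014378 -0.24913313  0.03171441]
```

View pics/crop0.png

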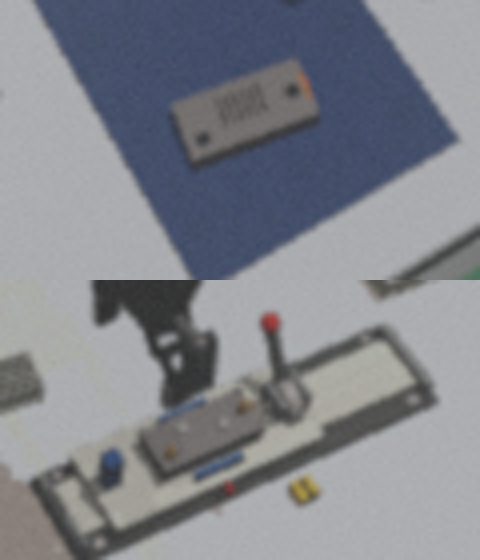

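View pics/cropw0.png

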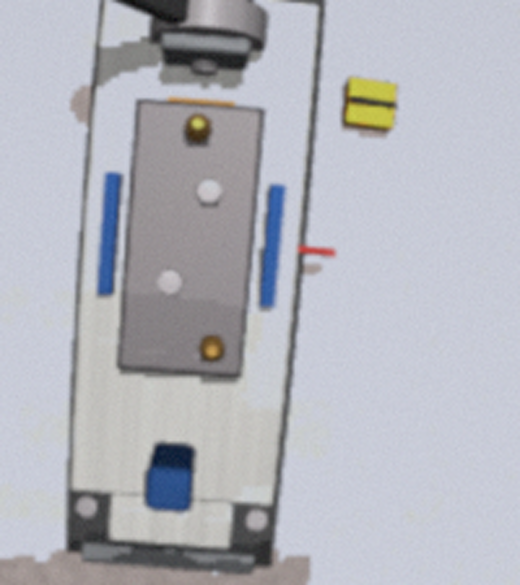

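```bash
python3 - <<'E'
from h import *
for n in ["scene","side"]:
    p=cv2.imread(f"pics/{n}0.png").astype(int);P=wc(n,np.load(f"{n}0.npy"))
    b,g,r=p[...,0],p[...,1],p[...,2]
    m=(r>120)&(r>2*g)&(r>2*b)
    k,l,st,c=cv2.connectedComponentsWithStats(m.astype(np.uint8))
    for i in range(1,k):
        q=P[l==i]; print(n,c[i].round(1),st[i,4],np.median(q,0).round(4), atz(n,c[i][0],c[i][1],0.11).round(4))
# cover by scene: height band on mat
P=wc("scene",np.load("scene0.npy"))
print(ctrl.get_obs()["t"])
m=(P[...,2]>0.018)&(P[...,2]<0.04)&(abs(P[...,0]-.615)<.1)&(abs(P[...,1]+.28)<.1)
q=P[m];pts=q[:,:2].astype(np.float32);print(len(q),cv2.minAreaRect(pts),np.median(q[:,2]))
# wrist rail refine
P=wc("wrist",np.load("wrist0.npy"))
m=(P[...,2]>0.055)&(P[...,2]<0.063)&(P[...,1]>.02)&(P[...,1]<.17)&(abs(P[...,0]-.545)<.04)
q=P[m];print(len(q),cv2.minAreaRect(q[:,:2].astype(np.float32)))
p=cv2.imread("pics/wrist0.png").astype(int);b,g,r=p[...,0],p[...,1],p[...,2]
# yellow black line, pointer
for (u,v) in [(374.,39.5),(391.,40.6)]: print(atz("wrist",u,v,0.012))
print("ptr",atz("wrist",368.5,97.,0.036))
print("post",atz("wrist",306.,177.,.0), )
E
```

```text
scene [463.7 158. ] 13 [0.6458 0.4236 0.118 ] [0.6427 0.4296 0.11  ]
scene [387.3 160. ] 7 [0.5076 0.1831 0.1175] [0.505  0.1875 0.11  ]
side [288.6 180.6] 8 [ 0.6253 -0.221   0.0154] [ 0.6077 -0.136   0.11  ]
side [200.5 218. ] 6 [ 0.8952 -0.0229  0.0159] [0.8579 0.0467 0.11  ]
side [206.3 219.7] 7 [ 0.8746 -0.0213  0.0124] [0.8383 0.0515 0.11  ]
side [214. 219.] 3 [ 0.8518 -0.0298  0.0091] [0.8152 0.0464 0.11  ]
side [196. 223.] 1 [ 0.9056 -0.0034  0.0136] [0.8666 0.0672 0.11  ]
side [192.  225.5] 2 [0.9108 0.0173 0.0263] [0.8763 0.0778 0.11  ]
side [195.6 227.1] 7 [0.9015 0.0188 0.0152] [0.8637 0.0829 0.11  ]
side [208.2 226.7] 18 [0.8596 0.0135 0.0154] [0.8257 0.0774 0.11  ]
side [283. 251.] 1 [0.597  0.091  0.0315] [0.5842 0.1434 0.11  ]
side [296.  265.2] 14 [0.5474 0.1499 0.0498] [0.5397 0.1882 0.11  ]
side [306.7 266. ] 29 [0.5078 0.1915 0.1147] [0.509  0.1877 0.11  ]
side [242.1 340.6] 55 [0.6452 0.4306 0.1179] [0.647  0.4265 0.11  ]
0.15
527 ((0.6153655052185059, -0.27920493483543396), (0.11296263337135315, 0.05644116550683975), 80.49876403808594) 0.025147489767767706
4814 ((0.5431973338127136, 0.10454541444778442), (0.12782184779644012, 0.04977349564433098), 85.37361145019531)
[0.61200743 0.15861758 0.012     ]
[0.63206839 0.15870166 0.012     ]
ptr [0.60220987 0.08934213 0.036     ]
post [ 0.5328861  -0.00910949  0.        ]
```

```bash
python3 -m pendant '[{"gripper":85,"offset":[-9,38,0],"spin":-8.5},{"gripper":85,"offset":[-18,76,0],"spin":-17},{"gripper":85,"offset":[-27,114,0],"spin":-25.5},{"gripper":85,"offset":[-36,152,0],"spin":-34},{"gripper":85,"offset":[-44,187,0],"spin":-42.5}]' 50
python3 -m pendant '[{"gripper":85,"offset":[0,0,0],"spin":-8.5},{"gripper":85,"offset":[0,0,0],"spin":-17},{"gripper":85,"offset":[0,0,-20],"spin":-25.5},{"gripper":85,"offset":[0,0,-40],"spin":-34},{"gripper":85,"offset":[0,0,-60],"spin":-42.5}]'
python3 -m pendant '[{"gripper":85,"offset":[0,0,0],"spin":-8.5},{"gripper":85,"offset":[0,0,0],"spin":-9.6},{"gripper":85,"offset":[0,0,0],"spin":-9.6}]'
python3 - <<'E'
from h import *
o=ctrl.get_obs();print(o["t"],o["tool_pos"],o["orientation"])
for n in ["wrist","scene"]:
    np.save(f"{n}1cal.npy",np.hstack([x.ravel() for x in cal(n)]))
    p,d=optics.grab_frame(n);cv2.imwrite(f"pics/{n}1.png",p);np.save(f"{n}1.npy",d)
E
```

```text
t: 0.65
tool_pos: [0.5053, 0.1885, 0.4044]
orientation: [0.258, 0.658, -0.258, 0.658]
ft_force: [0.6, 1.0, -0.6]
opening: 0.0852
t: 1.15
tool_pos: [0.5058, 0.1871, 0.3438]
orientation: [0.479, 0.52, -0.479, 0.52]
ft_force: [-0.3, 0.6, -0.6]
opening: 0.0851
t: 1.45
tool_pos: [0.5061, 0.187, 0.3449]
orientation: [0.519, 0.48, -0.519, 0.48]
ft_force: [0.4, -0.4, 1.1]
opening: 0.085
1.45 [0.50607823 0.18701696 0.34489621] [ 0.51912715  0.48009528 -0.51900289  0.48026194]
```

View pics/wrist1.png

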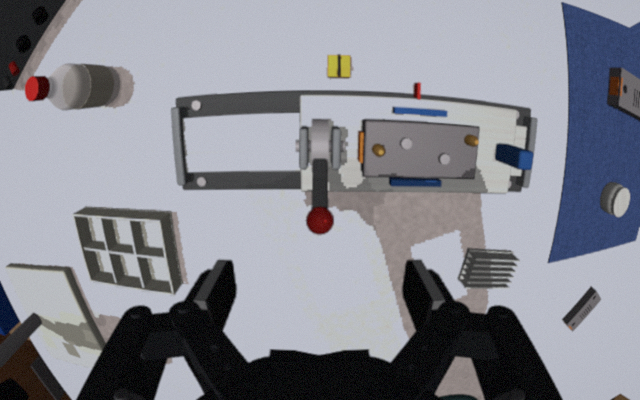

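```bash
python3 - <<'E'
from h import *
n="wrist"
p=cv2.imread("pics/wrist1.png").astype(int);P=wc(n,np.load("wrist1.npy"));b,g,r=p[...,0],p[...,1],p[...,2]
m=(r>90)&(r>2*g)&(r>2*b)
k,l,st,c=cv2.connectedComponentsWithStats(m.astype(np.uint8))
for i in range(1,k):
    if st[i,4]>5: print(c[i].round(1),st[i,:],np.median(P[l==i],0).round(4),atz(n,*c[i],.110).round(4))
for nm,z,(u,v) in [("dA",.076,(379.,150)),("dB",.076,(471,141.)),("ptr",.036,(418,84.)),("l1",.012,(340,57.)),("l2",.012,(340,76.))]: print(nm,atz(n,u,v,z).round(4), P[int(v),int(u)].round(4))
cv2.imwrite("pics/crop1.png",cv2.resize(p[40:170,300:500].astype(np.uint8),None,fx=4,fy=4,interpolation=2))
E
```

```text
[11.8 67.6] [ 9 64  6  9 35] [0.7128 0.578  0.0354] [0.6794 0.4719 0.11  ]
[31.7 88.1] [ 25  77  14  24 262] [0.6458 0.4258 0.12  ] [0.6488 0.4381 0.11  ]
[418.2  90.8] [417  83   4  16  49] [0.5941 0.0908 0.0361] [0.5925 0.115  0.11  ]
[320.3 222.7] [312 214  18  18 228] [0.5081 0.187  0.1194] [0.5042 0.1874 0.11  ]
dA [0.5476 0.1377 0.076 ] [0.5475 0.1376 0.0757]
dB [0.552  0.0572 0.076 ] [0.5517 0.0561 0.0739]
ptr [0.6006 0.0905 0.036 ] [0.6006 0.0908 0.0368]
l1 [0.6306 0.1583 0.012 ] [0.6304 0.1584 0.0134]
l2 [0.6119 0.1597 0.012 ] [0.6118 0.1597 0.0126]
```

View pics/crop1.png

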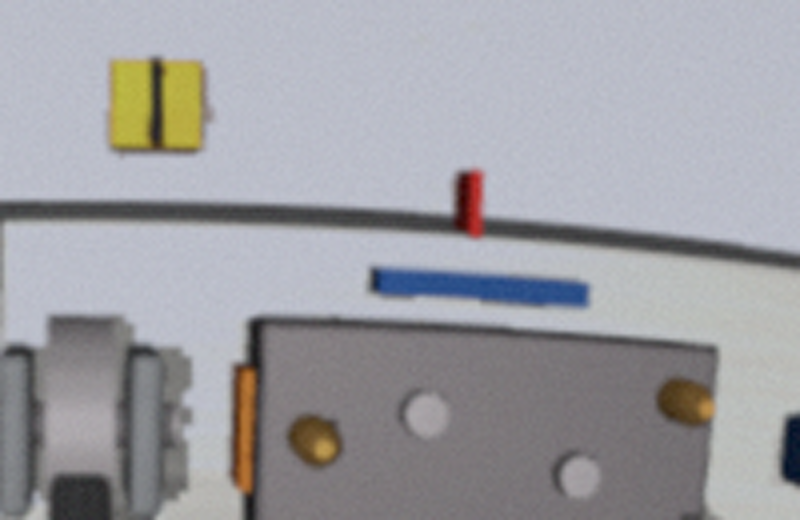

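```bash
python3 -m pendant '[{"gripper":85,"offset":[0,0,-30],"spin":0},{"gripper":60,"offset":[0,0,-60],"spin":0},{"gripper":30,"offset":[0,0,-79],"spin":0},{"gripper":10,"offset":[0,0,-79],"spin":0},{"gripper":10,"offset":[0,0,-79],"spin":0}]' 40
python3 -m pendant '[{"gripper":10,"offset":[0,0,0],"spin":0},{"gripper":10,"offset":[0,0,0],"spin":0},{"gripper":10,"offset":[0,0,0],"spin":0}]'
python3 - <<'E'
from h import *
p,d=optics.grab_frame("wrist");cv2.imwrite("pics/wrist2.png",p)
E
```

```text
t: 2.05
tool_pos: [0.5063, 0.1871, 0.2664]
orientation: [0.52, 0.48, -0.519, 0.48]
ft_force: [-0.6, 0.8, 0.4]
opening: 0.0278
t: 2.35
tool_pos: [0.5065, 0.1868, 0.2676]
orientation: [0.52, 0.479, -0.519, 0.48]
ft_force: [-1.3, -2.8, 3.3]
opening: 0.0176
```

View pics/wrist2.png

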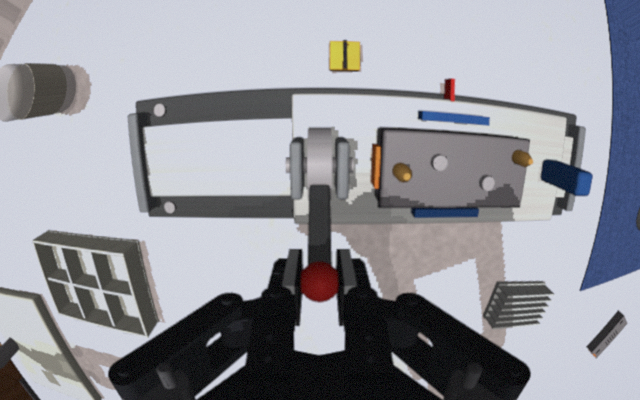

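```bash
python3 -m pendant '[{"gripper":10,"offset":[8,-0.6,4.8],"spin":0},{"gripper":10,"offset":[16.5,-1.3,8.6],"spin":0},{"gripper":10,"offset":[25.5,-2.1,11.4],"spin":0},{"gripper":10,"offset":[34.7,-2.8,13],"spin":0},{"gripper":10,"offset":[44,-3.6,13.6],"spin":0}]' 60
python3 -m pendant '[{"gripper":10,"offset":[9.3,-0.8,-0.6],"spin":0},{"gripper":10,"offset":[18.5,-1.5,-2.2],"spin":0},{"gripper":10,"offset":[27.5,-2.3,-5],"spin":0},{"gripper":10,"offset":[36,-3,-8.8],"spin":0},{"gripper":10,"offset":[44,-3.6,-13.6],"spin":0}]'
python3 -m pendant '[{"gripper":10,"offset":[1,0,-1],"spin":0},{"gripper":10,"offset":[1,0,-1],"spin":0}]'
python3 - <<'E'
from h import *
p,d=optics.grab_frame("wrist");cv2.imwrite("pics/wrist3.png",p);np.save("wrist3.npy",d)
E
```

```text
t: 2.9
tool_pos: [0.5505, 0.1835, 0.2794]
orientation: [-0.52, -0.48, 0.52, -0.479]
ft_force: [0.5, 0.1, 0.7]
opening: 0.01
t: 3.4
tool_pos: [0.5948, 0.1798, 0.2654]
orientation: [0.52, 0.479, -0.52, 0.48]
ft_force: [0.4, 0.6, -0.7]
opening: 0.0102
t: 3.6
tool_pos: [0.5951, 0.1797, 0.2639]
orientation: [-0.519, -0.48, 0.52, -0.479]
ft_force: [0.0, 0.5, -0.0]
opening: 0.0101
```

View pics/wrist3.png

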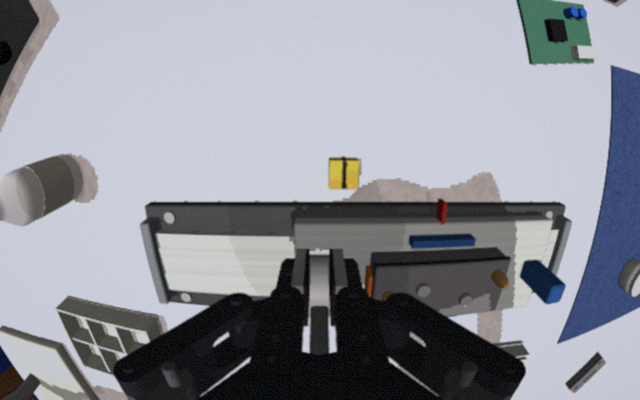

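```bash
python3 - <<'E'
from h import *
o=[]
for n,(a,b,c,d_) in [("scene",(140,220,330,430)),("side",(210,330,240,360))]:
    p,d=optics.grab_frame(n);cv2.imwrite(f"pics/{n}3.png",p);P=wc(n,d)
    o.append(cv2.resize(p[a:b,c:d_],(480,320),interpolation=2))
    q=p.astype(int);m=(q[...,2]>110)&(q[...,2]>2*q[...,1])&(q[...,2]>2*q[...,0])
    k,l,st,cc=cv2.connectedComponentsWithStats(m.astype(np.uint8))
    for i in range(1,k):
        z=np.median(P[l==i],0)
        if abs(z[0]-.55)<.09 and abs(z[1]-.18)<.07: print(n,cc[i],st[i,4],z)
cv2.imwrite("pics/c3.png",np.vstack(o))
E
```

```text
scene [390.875 162.875] 8 [0.52972553 0.18227214 0.12613964]
side [299.25       263.04166667] 48 [0.52987438 0.1870734  0.12389914]
```

View pics/c3.png

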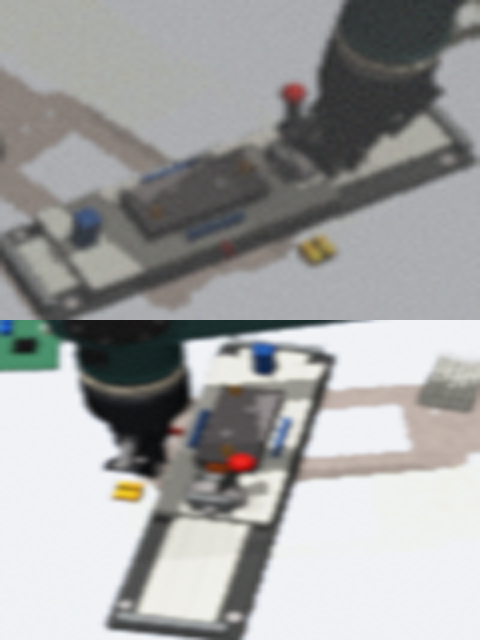

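```bash
python3 -m pendant '[{"gripper":2,"offset":[0,0,35],"spin":0},{"gripper":0,"offset":[0,0,65],"spin":0},{"gripper":0,"offset":[-45,3.6,65],"spin":0},{"gripper":0,"offset":[-90,7.3,65],"spin":0},{"gripper":0,"offset":[-112,9,65],"spin":0}]'
python3 -m pendant '[{"gripper":0,"offset":[0,0,-30],"spin":0},{"gripper":0,"offset":[0,0,-62],"spin":0},{"gripper":0,"offset":[0,0,-62],"spin":0},{"gripper":0,"offset":[15,-1.2,-62],"spin":0},{"gripper":0,"offset":[26,-2.1,-62],"spin":0}]'
python3 -m pendant '[{"gripper":0,"offset":[10,-0.8,0],"spin":0},{"gripper":0,"offset":[20,-1.6,0],"spin":0},{"gripper":0,"offset":[30,-2.4,0],"spin":0},{"gripper":0,"offset":[40,-3.2,0],"spin":0},{"gripper":0,"offset":[49,-4,0],"spin":0}]'
```

```text
t: 4.25
tool_pos: [0.4801, 0.1891, 0.3303]
orientation: [-0.519, -0.48, 0.519, -0.48]
ft_force: [0.6, 0.6, -0.2]
opening: 0.0004
t: 4.75
tool_pos: [0.5096, 0.1868, 0.2694]
orientation: [0.52, 0.479, -0.519, 0.48]
ft_force: [-3.3, 0.1, 3.0]
opening: 0.0001
t: 5.25
tool_pos: [0.5584, 0.1826, 0.2669]
orientation: [-0.519, -0.48, 0.52, -0.479]
ft_force: [-2.6, 0.6, 0.4]
opening: -0.0003
```

```bash
python3 -m pendant '[{"gripper":0,"offset":[4,-0.3,0],"spin":0},{"gripper":0,"offset":[8,-0.6,0],"spin":0},{"gripper":0,"offset":[10,-0.8,0],"spin":0},{"gripper":0,"offset":[10,-0.8,0],"spin":0}]'
python3 - <<'E'
from h import *
o=[]
for n,(a,b,c,d_) in [("scene",(140,220,330,430)),("side",(210,330,240,360))]:
    p,d=optics.grab_frame(n);cv2.imwrite(f"pics/{n}4.png",p);P=wc(n,d)
    o.append(cv2.resize(p[a:b,c:d_],(480,320),interpolation=2))
    q=p.astype(int);m=(q[...,2]>110)&(q[...,2]>2*q[...,1])&(q[...,2]>2*q[...,0])
    k,l,st,cc=cv2.connectedComponentsWithStats(m.astype(np.uint8))
    for i in range(1,k):
        z=np.median(P[l==i],0)
        if abs(z[0]-.55)<.09 and abs(z[1]-.18)<.07: print(n,cc[i],st[i,4],z)
cv2.imwrite("pics/c4.png",np.vstack(o))
E
```

```text
t: 5.65
tool_pos: [0.5684, 0.1818, 0.2679]
orientation: [0.52, 0.479, -0.519, 0.48]
ft_force: [-0.6, -0.1, 0.1]
opening: 0.0002
scene [400.71428571 178.        ] 7 [0.59601202 0.1770306  0.11712808]
side [276.66666667 260.66666667] 6 [0.59592328 0.18524197 0.11981189]
side [295.66666667 265.11111111] 9 [0.54678083 0.15087561 0.05166171]
```

View pics/c4.png

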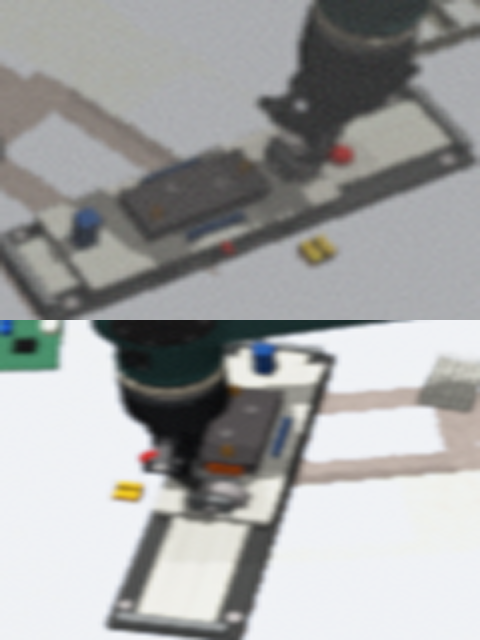

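```bash
python3 -m pendant '[{"gripper":50,"offset":[0,0,0],"spin":0},{"gripper":50,"offset":[0,0,0],"spin":0},{"gripper":50,"offset":[10,-0.8,-4],"spin":0},{"gripper":50,"offset":[20,-1.6,-8],"spin":0},{"gripper":5,"offset":[20,-1.6,-8],"spin":0}]' 20
python3 -m pendant '[{"gripper":5,"offset":[0,0,0],"spin":0},{"gripper":5,"offset":[0,0,0],"spin":0},{"gripper":5,"offset":[0,0,0],"spin":0}]'
python3 - <<'E'
from h import *
p,d=optics.grab_frame("wrist");cv2.imwrite("pics/wrist5.png",p);np.save("wrist5.npy",d)
E
```

```text
t: 6.25
tool_pos: [0.5892, 0.1799, 0.2586]
orientation: [-0.52, -0.479, 0.52, -0.479]
ft_force: [-0.8, 0.1, 0.1]
opening: 0.0366
t: 6.55
tool_pos: [0.5879, 0.1803, 0.2594]
orientation: [-0.52, -0.48, 0.52, -0.48]
ft_force: [1.4, -1.2, -1.7]
opening: 0.0183
```

View pics/wrist5.png

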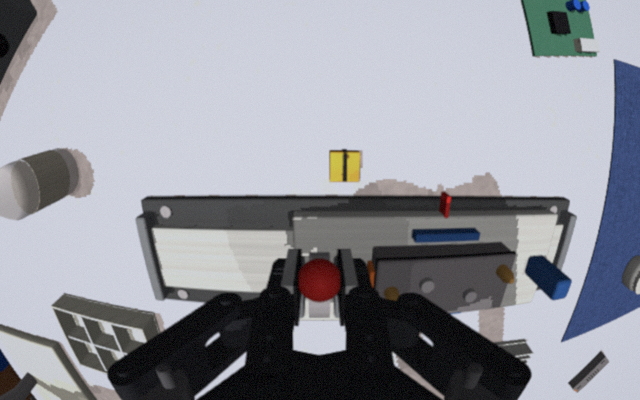

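Knob is between the pads at (320,280). Pointer (446,200), mark line (345,165). Slide along the rail by most of the distance, then measure.

```bash
python3 -m pendant '[{"gripper":5,"offset":[1,13,0],"spin":0},{"gripper":5,"offset":[2.1,26,0],"spin":0},{"gripper":5,"offset":[3.2,39,0],"spin":0},{"gripper":5,"offset":[4.2,52,0],"spin":0},{"gripper":5,"offset":[5.3,65,0],"spin":0}]'
python3 -m pendant '[{"gripper":5,"offset":[0,0,0],"spin":0},{"gripper":5,"offset":[0,0,0],"spin":0}]'
python3 - <<'E'
from h import *
p,d=optics.grab_frame("wrist");cv2.imwrite("pics/wrist6.png",p);np.save("wrist6.npy",d)
cv2.imwrite("pics/crop6.png",cv2.resize(p[140:240,290:410],None,fx=6,fy=6,interpolation=2))
E
```

```text
t: 7.1
tool_pos: [0.5932, 0.2465, 0.2595]
orientation: [-0.519, -0.48, 0.52, -0.48]
ft_force: [0.0, -3.1, -1.9]
opening: 0.0184
t: 7.3
tool_pos: [0.593, 0.2468, 0.2596]
orientation: [0.52, 0.481, -0.519, 0.479]
ft_force: [-0.3, 2.5, -2.7]
opening: 0.0178
```

View pics/wrist6.png

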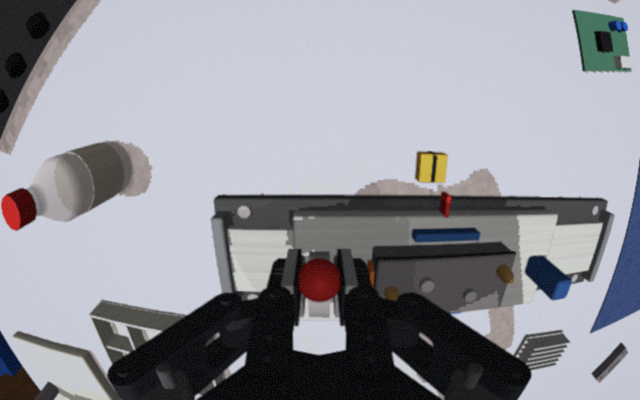

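View pics/crop6.png

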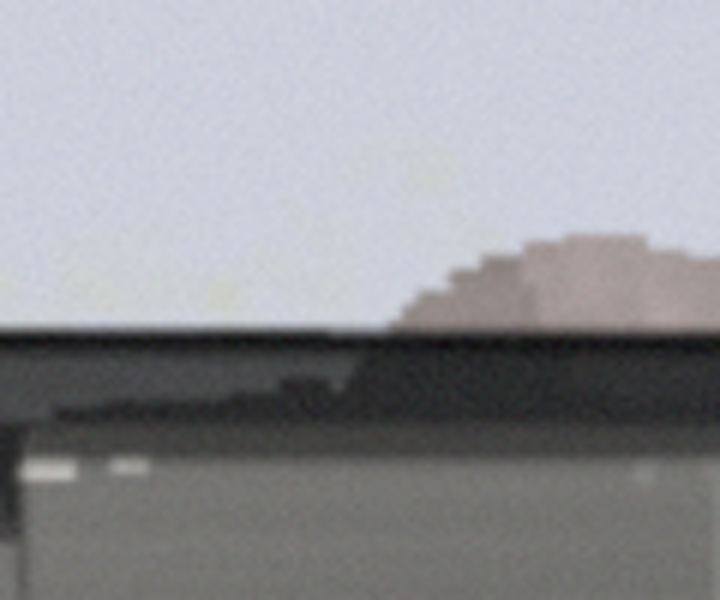

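```bash
python3 - <<'E'
from h import *
p=cv2.imread("pics/wrist6.png")
cv2.imwrite("pics/crop6b.png",cv2.resize(p[145:220,400:480],None,fx=8,fy=8,interpolation=2))
P=wc("wrist",np.load("wrist6.npy"))
L=atz("wrist",432.,166.,.0125);Q=atz("wrist",444.,194.,.036)
print(L,Q,P[166,437],P[196,445], (L-Q)[:2]@[.081,.9967])
E
```

```text
[0.62376918 0.16105332 0.0125    ] [0.6091539  0.16025951 0.036     ] [0.62317035 0.1563307  0.01082681] [0.60621088 0.15766488 0.03186305] 0.0019750325529275165
```

View pics/crop6b.png

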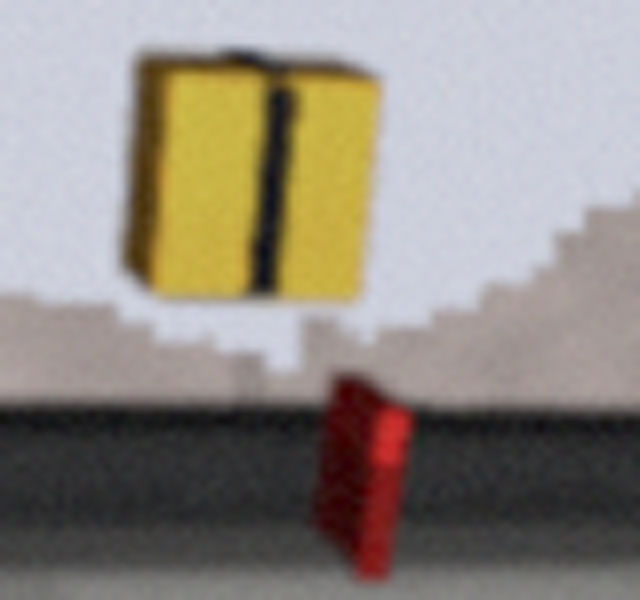

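```bash
python3 - <<'E'
from h import *
P=wc("wrist",np.load("wrist6.npy"))
for z in (.012,.0135):
  L=atz("wrist",np.array([435.,432.75]),np.array([156.,181.]),z).mean(0)
  for zq in (.035,.037):
    Q=atz("wrist",449.,196.5,zq);print(L,Q,(L-Q)[:2]@[.081,.9967])
print(P[168,426],P[168,440],P[197,449],P[200,449])
E
```

```text
[0.62157449 0.15927115 0.012     ] [0.60670579 0.15586977 0.035     ] 0.004594523848678156
[0.62157449 0.15927115 0.012     ] [0.60740694 0.15675083 0.037     ] 0.0036595790615675527
[0.62194131 0.15983808 0.0135    ] [0.60670579 0.15586977 0.035     ] 0.005189295126691081
[0.62194131 0.15983808 0.0135    ] [0.60740694 0.15675083 0.037     ] 0.004254350339580478
[0.6221066  0.16529652 0.01087712] [0.62151877 0.1538465  0.01091312] [0.60646945 0.15601268 0.03537197] [0.60395471 0.1555125  0.03453258]
```

```bash
python3 -m pendant '[{"gripper":5,"offset":[0.2,2.2,0],"spin":0},{"gripper":5,"offset":[0.4,4.4,0],"spin":0},{"gripper":5,"offset":[0.4,4.4,0],"spin":0},{"gripper":5,"offset":[0.4,4.4,0],"spin":0},{"gripper":5,"offset":[0.4,4.4,0],"spin":0}]'
python3 - <<'E'
from h import *
p,d=optics.grab_frame("wrist");cv2.imwrite("pics/wrist7.png",p);np.save("wrist7.npy",d)
cv2.imwrite("pics/crop7.png",cv2.resize(p[145:220,400:480],None,fx=8,fy=8,interpolation=2))
E
```

```text
t: 7.85
tool_pos: [0.5935, 0.2493, 0.2596]
orientation: [-0.519, -0.48, 0.52, -0.479]
ft_force: [-3.3, -1.7, -2.0]
opening: 0.0179
```

View pics/crop7.png

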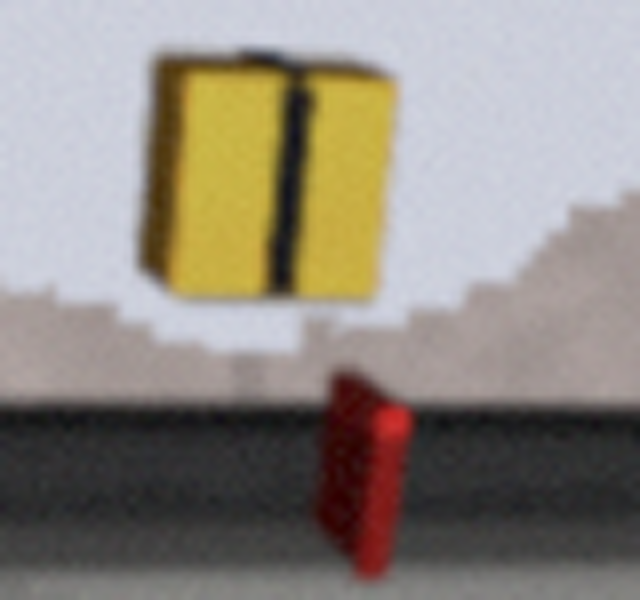

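```bash
python3 -m pendant '[{"gripper":5,"offset":[0.1,1.7,0],"spin":0},{"gripper":5,"offset":[0.1,1.7,0],"spin":0},{"gripper":5,"offset":[0.1,1.7,0],"spin":0},{"gripper":5,"offset":[0.1,1.7,0],"spin":0}]'
python3 - <<'E'
from h import *
p,d=optics.grab_frame("wrist");cv2.imwrite("pics/wrist8.png",p);np.save("wrist8.npy",d)
cv2.imwrite("pics/crop8.png",cv2.resize(p[145:220,400:480],None,fx=8,fy=8,interpolation=2))
E
```

```text
t: 8.3
tool_pos: [0.5937, 0.2515, 0.2595]
orientation: [-0.52, -0.48, 0.52, -0.479]
ft_force: [-3.1, -1.6, -2.7]
opening: 0.018
```

View pics/crop8.png

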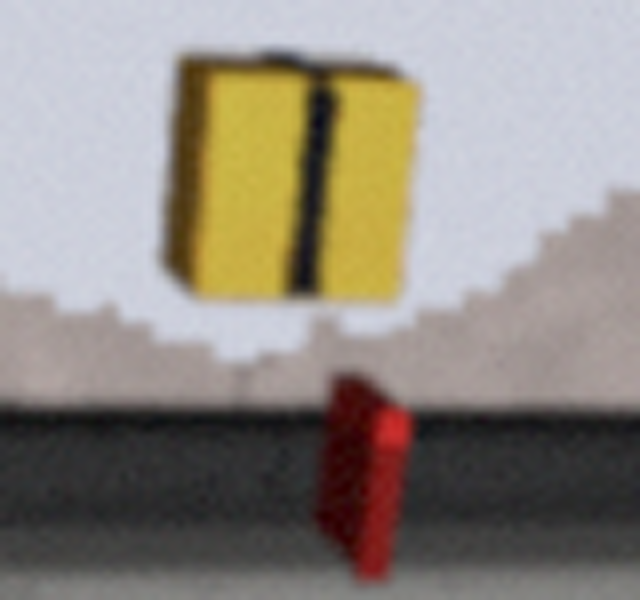

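```bash
python3 - <<'E'
from h import *
for z in (.012,.0135):
  L=atz("wrist",400+np.array([320,302.])/8,145+np.array([95,290.])/8,z).mean(0)
  for zq in (.035,.037):
    Q=atz("wrist",400+394/8,145+410/8,zq);print(L,Q,(L-Q)[:2]@[.081,.9967])
E
```

```text
[0.62147316 0.16001113 0.012     ] [0.60741931 0.16058876 0.035     ] 0.0005626391344770155
[0.62147316 0.16001113 0.012     ] [0.60812019 0.16147439 0.037     ] -0.0003768361796072664
[0.62184535 0.16060868 0.0135    ] [0.60741931 0.16058876 0.035     ] 0.0011883660936737874
[0.62184535 0.16060868 0.0135    ] [0.60812019 0.16147439 0.037     ] 0.00024889077958950535
```

```bash
python3 -m pendant '[{"gripper":50,"offset":[0,0,0],"spin":0},{"gripper":50,"offset":[0,0,0],"spin":0},{"gripper":50,"offset":[18,-1.5,4],"spin":0},{"gripper":50,"offset":[36,-2.9,8],"spin":0},{"gripper":0,"offset":[36,-2.9,8],"spin":0}]'
python3 -m pendant '[{"gripper":0,"offset":[0,0,0],"spin":0},{"gripper":0,"offset":[0,0,0],"spin":0},{"gripper":0,"offset":[0,0,0],"spin":0},{"gripper":0,"offset":[-7,0.6,0],"spin":0}]'
python3 -m pendant '[{"gripper":0,"offset":[-8,0.6,0],"spin":0},{"gripper":0,"offset":[-16,1.3,0],"spin":0},{"gripper":0,"offset":[-24,1.9,0],"spin":0},{"gripper":0,"offset":[-32,2.6,0],"spin":0},{"gripper":0,"offset":[-40,3.2,0],"spin":0}]'
python3 -m pendant '[{"gripper":0,"offset":[-9,0.7,0],"spin":0},{"gripper":0,"offset":[-18,1.4,0],"spin":0},{"gripper":0,"offset":[-27,2.2,0],"spin":0},{"gripper":0,"offset":[-36,2.9,0],"spin":0},{"gripper":0,"offset":[-44,3.6,0],"spin":0}]'
```

```text
t: 8.85
tool_pos: [0.6319, 0.2483, 0.2696]
orientation: [0.522, 0.478, -0.518, 0.48]
ft_force: [0.5, -0.5, 0.4]
opening: 0.0368
t: 9.25
tool_pos: [0.6226, 0.2491, 0.2675]
orientation: [-0.52, -0.479, 0.52, -0.48]
ft_force: [0.5, 0.4, -0.2]
opening: 0.0001
t: 9.75
tool_pos: [0.5817, 0.2524, 0.2675]
orientation: [-0.519, -0.48, 0.52, -0.479]
ft_force: [2.5, 0.9, 1.0]
opening: 0.0001
t: 10.25
tool_pos: [0.5379, 0.2559, 0.2674]
orientation: [-0.519, -0.48, 0.52, -0.479]
ft_force: [1.9, 0.1, 0.2]
opening: 0.0001
```

```bash
python3 -m pendant '[{"gripper":0,"offset":[-2,0.2,0],"spin":0},{"gripper":0,"offset":[-4,0.3,0],"spin":0},{"gripper":0,"offset":[-4,0.3,0],"spin":0}]'
python3 -m pendant '[{"gripper":0,"offset":[-2,0.2,0],"spin":0},{"gripper":0,"offset":[-4,0.3,0],"spin":0},{"gripper":0,"offset":[-4,0.3,0],"spin":0}]'
python3 - <<'E'
from h import *
p,d=optics.grab_frame("wrist");cv2.imwrite("pics/wrist9.png",p);np.save("wrist9.npy",d)
o=[]
for n,(a,b,c,d_) in [("scene",(130,210,340,440)),("side",(210,330,240,360))]:
    p,d=optics.grab_frame(n);P=wc(n,d)
    o.append(cv2.resize(p[a:b,c:d_],(400,300),interpolation=2))
    q=p.astype(int);m=(q[...,2]>110)&(q[...,2]>2*q[...,1])&(q[...,2]>2*q[...,0])
    k,l,st,cc=cv2.connectedComponentsWithStats(m.astype(np.uint8))
    for i in range(1,k):
        z=np.median(P[l==i],0)
        if abs(z[0]-.55)<.09 and abs(z[1]-.24)<.07: print(n,cc[i],st[i,4],z)
cv2.imwrite("pics/c9.png",np.vstack(o))
E
```

```text
t: 10.55
tool_pos: [0.5355, 0.2561, 0.2687]
orientation: [0.521, 0.478, -0.519, 0.48]
ft_force: [6.0, -1.8, 0.1]
opening: 0.0003
t: 10.85
tool_pos: [0.5332, 0.2561, 0.27]
orientation: [0.523, 0.477, -0.517, 0.482]
ft_force: [11.5, -0.8, 0.3]
opening: -0.0
side [302.33333333 288.16666667] 30 [0.51212283 0.26421435 0.11494377]
```

View pics/c9.png

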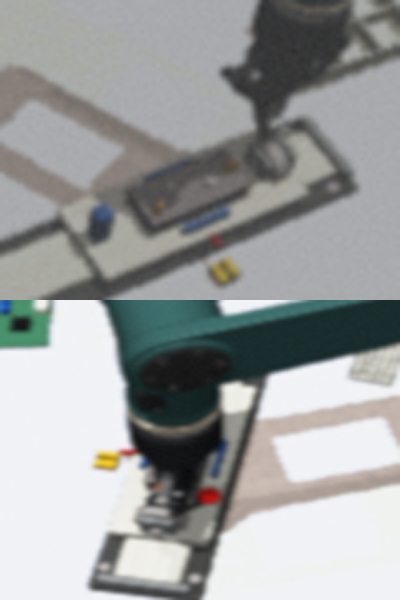

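View pics/wrist9.png

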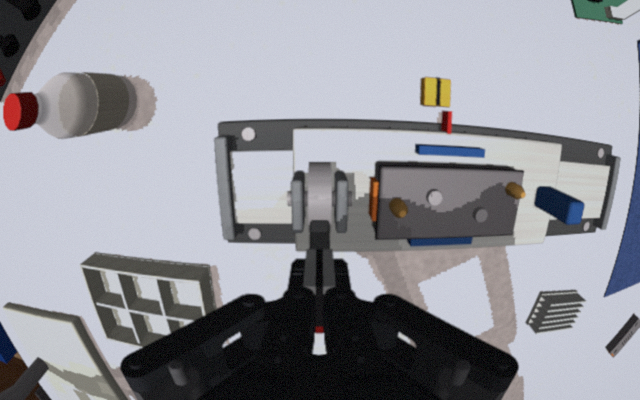

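```bash
python3 -m pendant '[{"gripper":0,"offset":[6,-0.5,0],"spin":0},{"gripper":0,"offset":[8,-0.6,40],"spin":0},{"gripper":0,"offset":[20,-20,80],"spin":0},{"gripper":0,"offset":[20,-50,100],"spin":0},{"gripper":0,"offset":[20,-50,100],"spin":0}]'
python3 - <<'E'
from h import *
p,d=optics.grab_frame("wrist");cv2.imwrite("pics/wrist10.png",p);np.save("wrist10.npy",d)
E
```

```text
t: 11.5
tool_pos: [0.5511, 0.2045, 0.372]
orientation: [0.522, 0.478, -0.519, 0.48]
ft_force: [0.1, 1.3, 0.3]
opening: 0.0
```

View pics/wrist10.png

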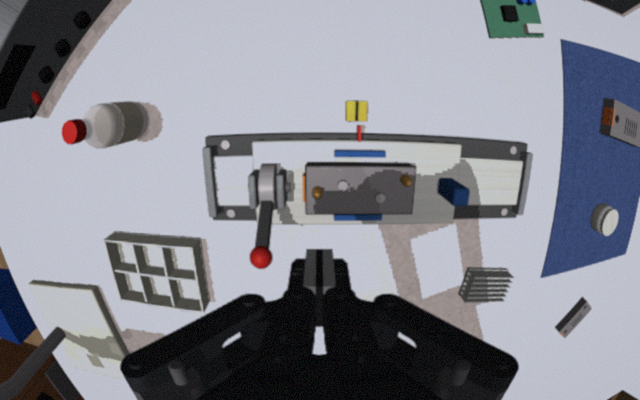

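```bash
python3 - <<'E'
from h import *
p=cv2.imread("pics/wrist10.png")
a=cv2.resize(p[95:225,295:425],None,fx=6,fy=6,interpolation=2);cv2.imwrite("pics/crop10.png",a[:590])
P=wc("wrist",np.load("wrist10.npy"));q=p.astype(int);m=(q[...,2]>90)&(q[...,2]>2*q[...,1])&(q[...,2]>2*q[...,0])
k,l,st,cc=cv2.connectedComponentsWithStats(m.astype(np.uint8))
for i in range(1,k):
    if st[i,4]>10: print(cc[i],st[i],np.median(P[l==i],0),atz("wrist",*cc[i],.110))
E
```

```text
[34.81818182 97.36363636] [32 93  7 10 44] [0.71038264 0.57976436 0.03191226] [0.69029415 0.48245539 0.11      ]
[ 69.49259259 131.82592593] [ 62 121  16  23 270] [0.64379261 0.42659682 0.11646521] [0.64422822 0.43341972 0.11      ]
[359.         133.71186441] [357 126   5  15  59] [0.59662768 0.1633942  0.03177104] [0.60658087 0.172738   0.11      ]
[259.85333333 257.8       ] [251 248  20  20 300] [0.51308028 0.2592745  0.11471536] [0.51045134 0.26058176 0.11      ]
```

View pics/crop10.png

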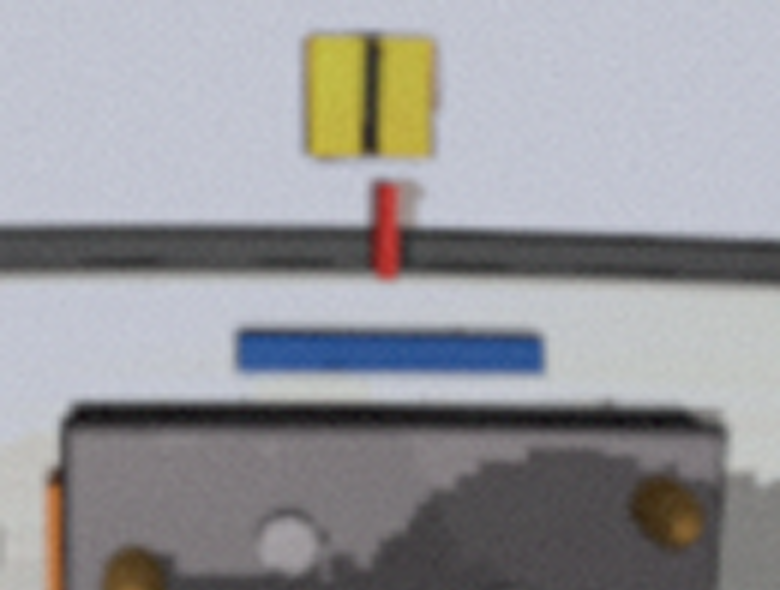

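```bash
python3 - <<'E'
from h import *
L=atz("wrist",295+372/6,95+95/6,.0127);Q=atz("wrist",295+383/6,95+184/6,.036)
A=atz("wrist",295+138/6,95+578/6,.076);B=atz("wrist",295+685/6,95+528/6,.076)
print(L,Q,(L-Q)[:2]@[.081,.9967]);print(A,B)
p=cv2.imread("pics/wrist10.png");cv2.imwrite("pics/crop10b.png",cv2.resize(p[155:220,295:425],None,fx=6,fy=6,interpolation=2))
E
```

```text
[0.62006969 0.16163281 0.0127    ] [0.60626713 0.16353574 0.036     ] -0.000778635380757257
[0.55465723 0.2075546  0.076     ] [0.55602453 0.12509675 0.076     ]
```

View pics/crop10b.png

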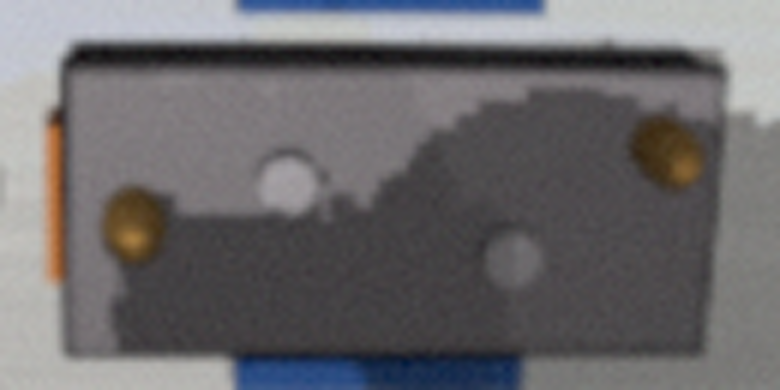

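```bash
python3 -m pendant '[{"gripper":85,"offset":[6,-45,0],"spin":8.5},{"gripper":85,"offset":[12,-90,0],"spin":17},{"gripper":85,"offset":[18,-135,0],"spin":25.5},{"gripper":85,"offset":[24,-180,0],"spin":34},{"gripper":85,"offset":[32,-225,0],"spin":42.5}]'
python3 -m pendant '[{"gripper":85,"offset":[6,-48,0],"spin":8.5},{"gripper":85,"offset":[12,-96,0],"spin":17},{"gripper":85,"offset":[18,-144,0],"spin":25.5},{"gripper":85,"offset":[24,-190,0],"spin":34},{"gripper":85,"offset":[32,-235,0],"spin":42.5}]'
python3 -m pendant '[{"gripper":85,"offset":[0,-20,-20],"spin":0},{"gripper":85,"offset":[0,-20,-25],"spin":0},{"gripper":85,"offset":[0,-20,-25],"spin":0}]'
python3 - <<'E'
from h import *
p,d=optics.grab_frame("wrist");cv2.imwrite("pics/wrist11.png",p);np.save("wrist11.npy",d);print(ctrl.get_obs()["tool_pos"])
E
```

```text
t: 12.05
tool_pos: [0.5818, -0.0164, 0.3651]
orientation: [0.317, 0.634, -0.318, 0.63]
ft_force: [0.1, 1.2, 0.6]
opening: 0.0723
t: 12.55
tool_pos: [0.6144, -0.2518, 0.3648]
orientation: [0.071, 0.706, -0.068, 0.702]
ft_force: [1.8, 0.5, -0.8]
opening: 0.0848
t: 12.85
tool_pos: [0.6143, -0.2701, 0.3384]
orientation: [0.074, 0.706, -0.07, 0.701]
ft_force: [0.9, 0.1, -0.1]
opening: 0.085
[ 0.61454898 -0.26950391  0.34031932]
```

View pics/wrist11.png

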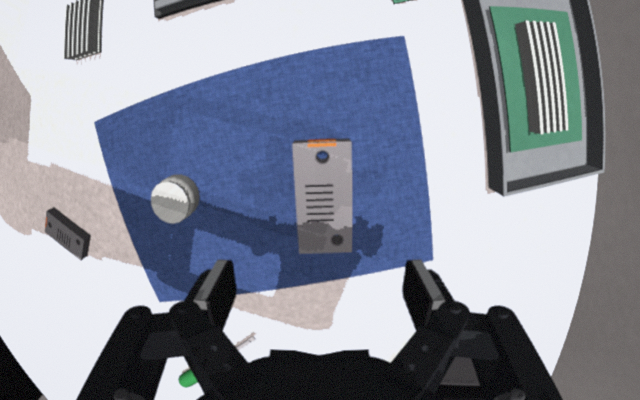

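```bash
cat >> h.py <<'E'
from scipy.spatial.transform import Rotation as Ro
def tool():
    o=ctrl.get_obs();R=Ro.from_quat(o["orientation"]).as_matrix();z=R[:,2];x=R[:,0]
    return o["tool_pos"].round(4),np.degrees(np.arctan2(z[1],z[0])).round(2),"x",x.round(4),"z",z.round(4)
E
python3 - <<'E'
from h import *
print(tool())
p=cv2.imread("pics/wrist11.png");cv2.imwrite("pics/crop11.png",cv2.resize(p[130:265,280:370],None,fx=4.4,fy=4.4,interpolation=2))
P=wc("wrist",np.load("wrist11.npy"))
m=(P[...,2]>0.022)&(P[...,2]<0.034)&(abs(P[...,0]-.615)<.06)&(abs(P[...,1]+.28)<.08)
q=P[m];print(len(q),cv2.minAreaRect(q[:,:2].astype(np.float32)),np.median(q[:,2]))
E
```

```text
(array([ 0.6145, -0.2695,  0.3403]), np.float64(-11.62), 'x', array([-0.0041,  0.0038, -1.    ]), 'z', array([ 0.9795, -0.2014, -0.0048]))
6128 ((0.6147932410240173, -0.27797767519950867), (0.11422807723283768, 0.054093021899461746), 80.1470718383789) 0.02845441956584832
```

View pics/crop11.png

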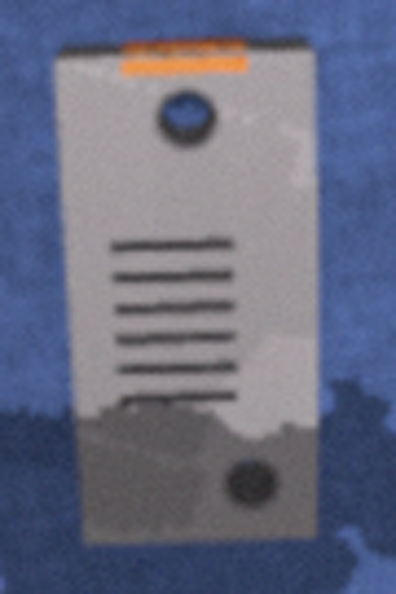

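```bash
python3 - <<'E'
from h import *
f=lambda x,y:atz("wrist",280+x/4.4,130+y/4.4,.027)[:2]
c=np.array([f(58,57),f(316,53),f(315,538),f(87,543)]);print(c.round(4),c.mean(0))
A=f(187,119);B=f(251,483);print(A,B,np.linalg.norm(A-B))
print("side lens",[np.linalg.norm(c[i]-c[i-1]).round(4) for i in range(4)])
v=A-B;yaw=np.degrees(np.arctan2(v[1],v[0])-np.arctan2(84,-12));r=np.radians(yaw)
print("yaw",yaw,"ctr",(A+B)/2-6e-3*np.array([np.cos(r),np.sin(r)]))
for i,j in ((0,3),(1,2)): w=c[i]-c[j];print(np.degrees(np.arctan2(w[1],w[0]))-90)
print(tool())
E
```

```text
[[ 0.5988 -0.2189]
 [ 0.6516 -0.2288]
 [ 0.6323 -0.3396]
 [ 0.5799 -0.3301]] [ 0.61563555 -0.27935364]
[ 0.62243244 -0.23732667] [ 0.62019072 -0.32240634] 0.08510919772154357
side lens [np.float64(0.1128), np.float64(0.0537), np.float64(0.1124), np.float64(0.0533)]
yaw -9.639407377408965 ctr [ 0.61539629 -0.27886183]
-9.65887730871917
-9.861031397319493
(array([ 0.6145, -0.2695,  0.3403]), np.float64(-11.62), 'x', array([-0.0041,  0.0038, -1.    ]), 'z', array([ 0.9795, -0.2014, -0.0048]))
```

```bash
python3 -m pendant '[{"gripper":85,"offset":[1,-9.5,-30],"spin":1.9},{"gripper":85,"offset":[1,-9.5,-70],"spin":1.9},{"gripper":85,"offset":[1,-9.5,-110],"spin":1.9},{"gripper":85,"offset":[1,-9.5,-140],"spin":1.9},{"gripper":85,"offset":[1,-9.5,-140],"spin":1.9}]' 60
python3 - <<'E'
from h import *
print(tool())
p,d=optics.grab_frame("wrist");cv2.imwrite("pics/wrist12.png",p);np.save("wrist12.npy",d);print(tool())
P=wc("wrist",np.load("wrist10.npy"))
E
```

```text
t: 13.4
tool_pos: [0.6141, -0.2774, 0.197]
orientation: [0.061, 0.708, -0.058, 0.701]
ft_force: [-0.3, 0.1, -1.9]
opening: 0.0851
(array([ 0.6141, -0.2774,  0.197 ]), np.float64(-9.65), 'x', array([-0.0101,  0.0065, -0.9999]), 'z', array([ 0.9858, -0.1677, -0.011 ]))
(array([ 0.6151, -0.2783,  0.2006]), np.float64(-9.67), 'x', array([-0.0047,  0.0034, -1.    ]), 'z', array([ 0.9858, -0.1679, -0.0052]))
```

View pics/wrist12.png

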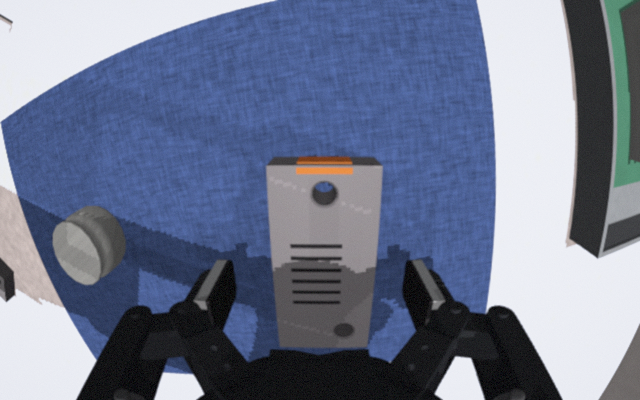

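```bash
python3 -m pendant '[{"gripper":85,"offset":[0.4,-0.7,-15],"spin":0},{"gripper":85,"offset":[0.4,-0.7,-25],"spin":0},{"gripper":85,"offset":[0.4,-0.7,-25],"spin":0},{"gripper":45,"offset":[0.4,-0.7,-25],"spin":0},{"gripper":45,"offset":[0.4,-0.7,-25],"spin":0}]' 90
python3 -m pendant '[{"gripper":45,"offset":[0,0,0],"spin":0},{"gripper":45,"offset":[0,0,0],"spin":0},{"gripper":45,"offset":[0,0,0],"spin":0}]'
python3 - <<'E'
from h import *
print(tool())
p,d=optics.grab_frame("wrist");cv2.imwrite("pics/wrist13.png",p)
P=wc("wrist",np.load("wrist10.npy"))
E
```

```text
t: 13.95
tool_pos: [0.6161, -0.2816, 0.1787]
orientation: [0.06, 0.704, -0.061, 0.705]
ft_force: [-0.8, 0.3, 2.6]
opening: 0.0586
t: 14.25
tool_pos: [0.6164, -0.2817, 0.1793]
orientation: [0.06, 0.704, -0.061, 0.705]
ft_force: [1.1, -0.9, 6.1]
opening: 0.0517
(array([ 0.6164, -0.2817,  0.1793]), np.float64(-9.8), 'x', array([ 0.0025, -0.0014, -1.    ]), 'z', array([ 0.9854, -0.1702,  0.0027]))
```

View pics/wrist13.png

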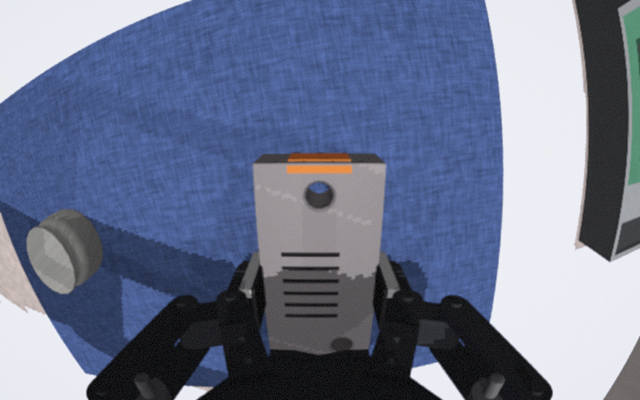

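```bash
python3 - <<'E'
from h import *
d=np.load("wrist10.npy")
# wrist10 pose: rebuild rays using recorded tool-camera relation: depth only comparision
p=cv2.imread("pics/wrist10.png").astype(int)
c=optics.get_calibration("wrist")
K=np.array(c["camera_matrix"]);
# camera->tool transform
o=ctrl.get_obs();Rt=Ro.from_quat(o["orientation"]).as_matrix();Rc=cv2.Rodrigues(np.array(c["rvec"]))[0];tc=np.array(c["tvec"]).ravel()
M=Rt.T@Rc.T;off=Rt.T@(-Rc.T@tc-o["tool_pos"]);print(off)
R10=Ro.from_quat([0.522,0.478,-0.519,0.480]).as_matrix();T10=np.array([.5511,.2045,.372])
v,u=np.mgrid[0:400,0:640];x=(u-K[0,2])/K[0,0];y=(v-K[1,2])/K[1,1];r=np.hypot(x,y)+1e-9;s=np.tan(np.minimum(r,1.5))/r
P=(np.stack([x*s*d,y*s*d,d],-1)@M.T+off)@R10.T+T10
np.save("P10.npy",P)
for (uu,vv) in [(360,153),(350,153),(375,154),(350,217),(370,217),(343,186),(380,198),(330,175),(453,190),(318,192),(407,182)]: print(uu,vv,P[vv,uu].round(4))
E
```

```text
[ 0.03131624  0.08330053 -0.00070541]
360 153 [0.5833 0.1627 0.0448]
350 153 [0.5842 0.1726 0.0458]
375 154 [0.5815 0.1481 0.0455]
350 217 [0.5185 0.1762 0.0465]
370 217 [0.5165 0.1555 0.046 ]
343 186 [0.5571 0.1826 0.0653]
380 198 [0.5426 0.1481 0.0652]
330 175 [0.5671 0.1937 0.0591]
453 190 [0.5495 0.0794 0.0794]
318 192 [0.5555 0.2059 0.0729]
407 182 [0.5593 0.1244 0.0757]
```

```bash
python3 -m pendant '[{"gripper":45,"offset":[0,0,10],"spin":0},{"gripper":45,"offset":[0,0,40],"spin":0},{"gripper":45,"offset":[0,0,80],"spin":0},{"gripper":45,"offset":[0,0,110],"spin":0},{"gripper":45,"offset":[0,0,110],"spin":0}]'
python3 -m pendant '[{"gripper":45,"offset":[-10,40,0],"spin":1},{"gripper":45,"offset":[-22,85,0],"spin":2},{"gripper":45,"offset":[-34,130,0],"spin":3},{"gripper":45,"offset":[-46,175,0],"spin":4},{"gripper":45,"offset":[-58,220,0],"spin":5.1}]'
python3 -m pendant '[{"gripper":45,"offset":[-2,25,0],"spin":0},{"gripper":45,"offset":[-4,50,0],"spin":0},{"gripper":45,"offset":[-4,50,0],"spin":0},{"gripper":45,"offset":[-4,50,0],"spin":0}]'
python3 - <<'E'
from h import *
print(tool())
p,d=optics.grab_frame("wrist");cv2.imwrite("pics/wrist14.png",p);np.save("wrist14.npy",d);print(tool())
E
```

```text
t: 14.8
tool_pos: [0.6168, -0.2818, 0.2944]
orientation: [0.059, 0.701, -0.062, 0.708]
ft_force: [0.4, -0.5, -0.4]
opening: 0.0516
t: 15.3
tool_pos: [0.5564, -0.0596, 0.2855]
orientation: [0.029, 0.708, -0.029, 0.705]
ft_force: [-0.4, 0.1, -1.7]
opening: 0.0522
t: 15.7
tool_pos: [0.5534, -0.0109, 0.2862]
orientation: [0.028, 0.708, -0.029, 0.706]
ft_force: [0.1, -0.6, -0.9]
opening: 0.0524
(array([ 0.5534, -0.0109,  0.2862]), np.float64(-4.61), 'x', array([-2.9e-03, -2.0e-04, -1.0e+00]), 'z', array([ 0.9968, -0.0804, -0.0029]))
(array([ 0.5536, -0.0115,  0.2864]), np.float64(-4.68), 'x', array([-2.3e-03, -3.0e-04, -1.0e+00]), 'z', array([ 0.9967, -0.0816, -0.0022]))
```

View pics/wrist14.png

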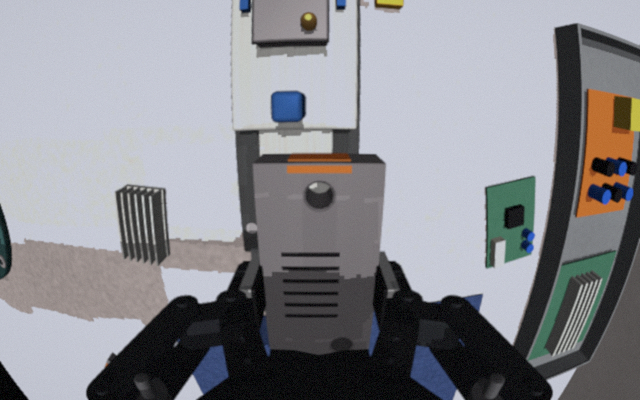

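```bash
python3 -m pendant '[{"gripper":45,"offset":[0,30,0],"spin":0},{"gripper":45,"offset":[0,55,0],"spin":0},{"gripper":45,"offset":[0,55,0],"spin":0},{"gripper":45,"offset":[0,55,0],"spin":0}]'
python3 - <<'E'
from h import *
print(tool())
np.savez("cal15.npz",*cal("wrist"))
p,d=optics.grab_frame("wrist");cv2.imwrite("pics/wrist15.png",p);np.save("wrist15.npy",d);print(tool())
cv2.imwrite("pics/crop15.png",cv2.resize(p[20:240,230:410],None,fx=2.7,fy=2.7,interpolation=2))
E
```

```text
t: 16.15
tool_pos: [0.554, 0.0429, 0.2872]
orientation: [0.029, 0.707, -0.029, 0.706]
ft_force: [-0.1, 0.4, -1.2]
opening: 0.0519
(array([0.554 , 0.0429, 0.2872]), np.float64(-4.72), 'x', array([-9.e-04, -9.e-04, -1.e+00]), 'z', array([ 9.966e-01, -8.220e-02, -8.000e-04]))
(array([0.554 , 0.0426, 0.2872]), np.float64(-4.75), 'x', array([-8.e-04, -9.e-04, -1.e+00]), 'z', array([ 9.966e-01, -8.290e-02, -7.000e-04]))
```

View pics/crop15.png

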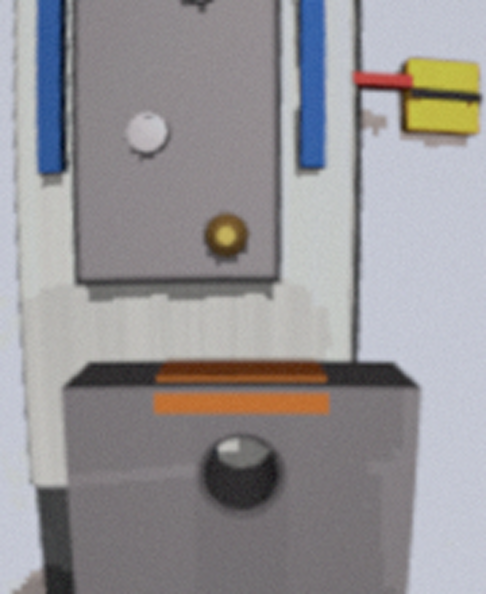

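View pics/wrist15.png

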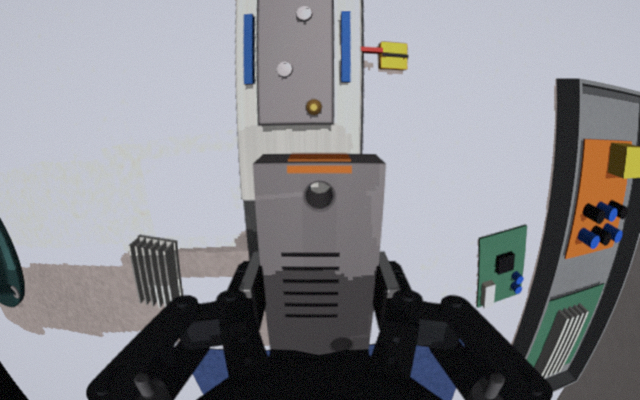

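```bash
python3 - <<'E'
from h import *
p=cv2.imread("pics/wrist15.png");cv2.imwrite("pics/crop15b.png",cv2.resize(p[0:130,250:350],None,fx=6,fy=6,interpolation=2)[:600])
E
```

```text
(no output)
```

View pics/crop15b.png

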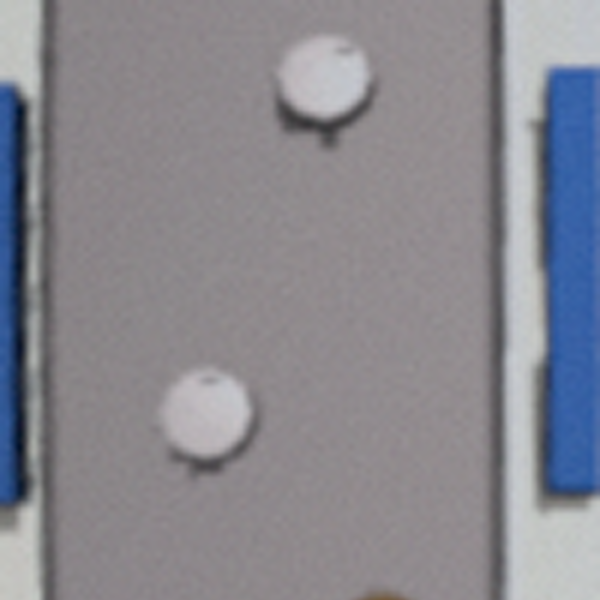

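```bash
python3 - <<'E'
from h import *
T=ctrl.get_obs()["tool_pos"];
a=lambda u,v,z:atz("wrist",u,v,z)[:2]
B=a(230+226/2.7,20+235/2.7,.076)
p1=a(250+325/6,80/6,.065);p2=a(250+207/6,414/6,.065)
print("B",B,"pl",p1,p2,"mid",(p1+p2)/2)
# lower half edges at z .060
L=[a(257.7,10.,.06),a(257.8,100.,.06)];Rr=[a(333.,10.,.06),a(332.6,100.,.06)]
for q in (L,Rr): w=q[0]-q[1];print(q,np.degrees(np.arctan2(w[1],w[0]))-90)
d=np.load("wrist15.npy");P=wc("wrist",d)
print("cover top z",np.median(P[220:240,270:370,2]),P[107,313],P[60,300])
for z in (.132,.134,.136):print("holeA",z,a(230+242/2.7,20+472/2.7,z), "edges",a(253.5,162.5,z),a(385.,162.5,z),"B",a(342.,344.,z))
# initial estimates of dowels in wrist1 for reference
print(T)
E
```

```text
B [0.55702202 0.12258129] pl [0.55603643 0.18199754] [0.54127379 0.14761059] mid [0.54865511 0.16480407]
[array([0.52707993, 0.18972263]), array([0.52211483, 0.13049096])] -4.791625490436147
[array([0.57391108, 0.18426951]), array([0.5688116 , 0.12580092])] -4.984568921661364
cover top z 0.1344744435612743 [0.55661408 0.12263031 0.07556502] [0.55083427 0.15291514 0.05994973]
holeA 0.132 [0.55736524 0.08718485] edges [0.53132964 0.103435  ] [0.58541949 0.09893049] B [0.56256983 0.00139227]
holeA 0.134 [0.55741237 0.08780633] edges [0.53179717 0.10379408] [0.58501362 0.0993623 ] B [0.56253292 0.00339906]
holeA 0.136 [0.5574595  0.08842781] edges [0.53226471 0.10415316] [0.58460775 0.09979412] B [0.56249601 0.00540586]
[0.55401318 0.04256681 0.28723459]
```

```bash
python3 -m pendant '[{"gripper":45,"offset":[-2,35,0],"spin":0},{"gripper":45,"offset":[-4,75,0],"spin":0},{"gripper":45,"offset":[-5.3,105,0],"spin":0},{"gripper":45,"offset":[-5.3,119.6,0],"spin":-0.1},{"gripper":45,"offset":[-5.3,119.6,-15],"spin":-0.1}]'
python3 -m pendant '[{"gripper":45,"offset":[0,0,-10],"spin":0},{"gripper":45,"offset":[0,0,-10],"spin":0},{"gripper":45,"offset":[0,0,-10],"spin":0}]'
python3 - <<'E'
from h import *
print(tool())
p,d=optics.grab_frame("wrist");cv2.imwrite("pics/wrist16.png",p);np.save("wrist16.npy",d);print(tool())
cv2.imwrite("pics/crop16.png",cv2.resize(p[130:270,250:390],None,fx=4,fy=4,interpolation=2))
E
```

```text
t: 16.7
tool_pos: [0.5496, 0.1639, 0.2747]
orientation: [0.029, 0.704, -0.029, 0.709]
ft_force: [0.3, -0.7, 0.0]
opening: 0.0518
t: 17.0
tool_pos: [0.5485, 0.1619, 0.2615]
orientation: [0.03, 0.707, -0.031, 0.706]
ft_force: [0.3, 0.5, -1.0]
opening: 0.0522
(array([0.5485, 0.1619, 0.2615]), np.float64(-4.9), 'x', array([-2.1e-03, -9.0e-04, -1.0e+00]), 'z', array([ 0.9963, -0.0854, -0.002 ]))
(array([0.5488, 0.1621, 0.2624]), np.float64(-4.89), 'x', array([-5.e-04, -5.e-04, -1.e+00]), 'z', array([ 9.964e-01, -8.530e-02, -5.000e-04]))
```

View pics/crop16.png

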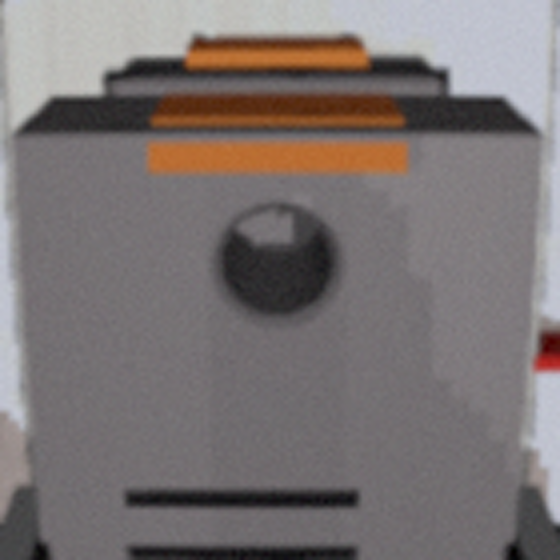

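```bash
python3 -m pendant '[{"gripper":45,"offset":[-0.2,0,-5],"spin":0},{"gripper":45,"offset":[-0.2,0,-10],"spin":0},{"gripper":45,"offset":[-0.2,0,-14],"spin":0},{"gripper":45,"offset":[-0.2,0,-14],"spin":0}]'
python3 -m pendant '[{"gripper":45,"offset":[0,0,-3],"spin":0},{"gripper":45,"offset":[0,0,-6],"spin":0},{"gripper":45,"offset":[0,0,-6],"spin":0}]'
python3 - <<'E'
from h import *
print(tool())
p,d=optics.grab_frame("wrist");cv2.imwrite("pics/wrist17.png",p);np.save("wrist17.npy",d)
print(tool(),ctrl.get_obs()["moment"])
cv2.imwrite("pics/crop17.png",cv2.resize(p[130:270,250:390],None,fx=4,fy=4,interpolation=2))
E
```

```text
t: 17.45
tool_pos: [0.548, 0.1632, 0.2477]
orientation: [0.029, 0.707, -0.03, 0.706]
ft_force: [-0.3, 0.3, -2.0]
opening: 0.0523
t: 17.75
tool_pos: [0.5482, 0.1633, 0.2422]
orientation: [0.029, 0.707, -0.03, 0.706]
ft_force: [-0.4, -0.5, -0.5]
opening: 0.052
(array([0.5482, 0.1633, 0.2422]), np.float64(-4.78), 'x', array([-8.e-04, -2.e-04, -1.e+00]), 'z', array([ 9.965e-01, -8.340e-02, -8.000e-04]))
(array([0.5483, 0.1633, 0.2424]), np.float64(-4.79), 'x', array([-5.e-04, -2.e-04, -1.e+00]), 'z', array([ 9.965e-01, -8.340e-02, -5.000e-04])) [-0.02344843 -0.0162526  -0.02649244]
```

View pics/crop17.png

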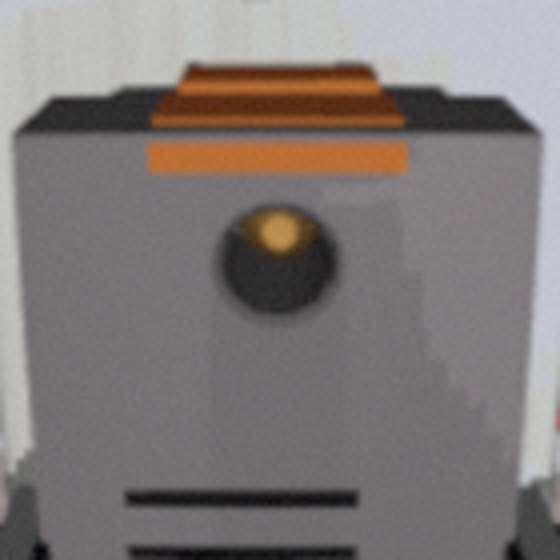

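```bash
python3 -m pendant '[{"gripper":45,"offset":[0,0,-2],"spin":0},{"gripper":45,"offset":[0,0,-4],"spin":0},{"gripper":45,"offset":[0,0,-6],"spin":0},{"gripper":45,"offset":[0,0,-6],"spin":0}]' 110
python3 -m pendant '[{"gripper":45,"offset":[0,0,-1],"spin":0},{"gripper":45,"offset":[0,0,-2],"spin":0},{"gripper":45,"offset":[0,0,-2],"spin":0}]'
python3 - <<'E'
from h import *
print(tool())
E
```

```text
t: 18.2
tool_pos: [0.5485, 0.1633, 0.2379]
orientation: [0.03, 0.706, -0.029, 0.707]
ft_force: [-2.5, -0.1, 5.6]
opening: 0.0517
t: 18.5
tool_pos: [0.5485, 0.1633, 0.2366]
orientation: [0.03, 0.706, -0.029, 0.707]
ft_force: [-3.6, -1.5, 8.6]
opening: 0.0518
(array([0.5485, 0.1633, 0.2366]), np.float64(-4.78), 'x', array([ 1.5e-03,  2.0e-04, -1.0e+00]), 'z', array([ 0.9965, -0.0834,  0.0015]))
```

```bash
python3 -m pendant '[{"gripper":45,"offset":[0.2,0,-1],"spin":0},{"gripper":45,"offset":[0.4,0,-2],"spin":0},{"gripper":45,"offset":[0.4,0,-2],"spin":0},{"gripper":45,"offset":[0.4,0,-2],"spin":0}]'
python3 -m pendant '[{"gripper":45,"offset":[0,0,-1],"spin":0},{"gripper":45,"offset":[0,0,-2],"spin":0},{"gripper":45,"offset":[0,0,-2],"spin":0},{"gripper":45,"offset":[0,0,-2],"spin":0}]'
python3 -m pendant '[{"gripper":45,"offset":[0,0,-1],"spin":0},{"gripper":45,"offset":[0,0,-2],"spin":0},{"gripper":45,"offset":[0,0,-2],"spin":0},{"gripper":45,"offset":[0,0,-2],"spin":0}]'
python3 - <<'E'
from h import *
print(tool())
p,d=optics.grab_frame("wrist");cv2.imwrite("pics/wrist18.png",p)
cv2.imwrite("pics/crop18.png",cv2.resize(p[130:270,250:390],None,fx=4,fy=4,interpolation=2))
E
```

```text
t: 18.9
tool_pos: [0.5486, 0.1634, 0.2364]
orientation: [0.03, 0.706, -0.029, 0.707]
ft_force: [-8.5, -1.9, 15.8]
opening: 0.0511
t: 19.3
tool_pos: [0.5486, 0.1634, 0.2364]
orientation: [0.03, 0.706, -0.029, 0.707]
ft_force: [-10.3, -2.8, 22.2]
opening: 0.0513
t: 19.7
tool_pos: [0.5485, 0.1634, 0.2363]
orientation: [0.03, 0.706, -0.029, 0.707]
ft_force: [-13.9, -3.1, 30.8]
opening: 0.0517
(array([0.5485, 0.1634, 0.2363]), np.float64(-4.78), 'x', array([ 2.1e-03,  4.0e-04, -1.0e+00]), 'z', array([ 0.9965, -0.0833,  0.002 ]))
```

View pics/crop18.png

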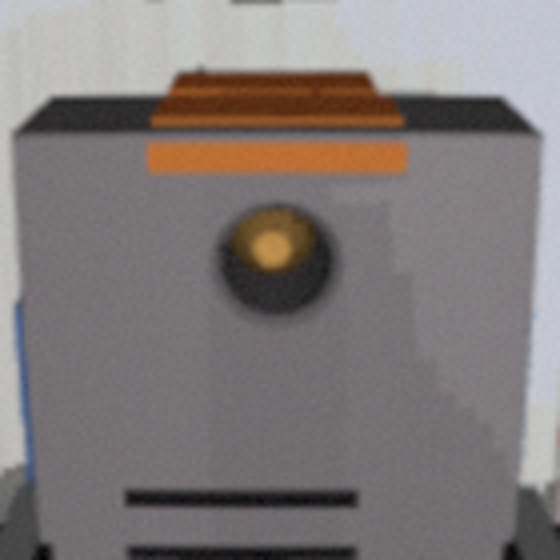

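```bash
python3 -m pendant '[{"gripper":45,"offset":[-0.5,0,0],"spin":0},{"gripper":45,"offset":[-1,0,0],"spin":0},{"gripper":45,"offset":[-1,0,0],"spin":0},{"gripper":45,"offset":[-1,0,0],"spin":0},{"gripper":45,"offset":[-1,0,0],"spin":0}]'
python3 -m pendant '[{"gripper":45,"offset":[0,0,0],"spin":0},{"gripper":45,"offset":[0,0,0],"spin":0},{"gripper":45,"offset":[0,0,0],"spin":0}]'
python3 - <<'E'
from h import *
o=[]
for n,(a,b,c,d_) in [("scene",(130,210,340,440)),("side",(220,310,240,340))]:
    p,d=optics.grab_frame(n);P=wc(n,d)
    o.append(cv2.resize(p[a:b,c:d_],(560,290 if n=="scene" else 290),interpolation=2))
    q=p.astype(int);m=(q[...,2]>110)&(q[...,2]>2*q[...,1])&(q[...,2]>2*q[...,0])
    k,l,st,cc=cv2.connectedComponentsWithStats(m.astype(np.uint8))
    for i in range(1,k):
        z=np.median(P[l==i],0)
        if abs(z[0]-.55)<.09 and abs(z[1]-.22)<.07: print(n,cc[i],st[i,4],z)
cv2.imwrite("pics/c19.png",np.vstack(o));print(tool())
p,d=optics.grab_frame("wrist");cv2.imwrite("pics/wrist19.png",p)
print(ctrl.get_obs()["ft_force"])
E
```

```text
t: 20.25
tool_pos: [0.5481, 0.1634, 0.2364]
orientation: [0.03, 0.705, -0.029, 0.708]
ft_force: [-12.3, -3.2, 28.7]
opening: 0.0516
t: 20.55
tool_pos: [0.5481, 0.1634, 0.2363]
orientation: [0.03, 0.705, -0.029, 0.708]
ft_force: [-10.8, -4.3, 28.2]
opening: 0.0517
side [278. 271.] 1 [0.60138351 0.16386924 0.03029889]
side [290.02702703 283.89189189] 37 [0.55507882 0.222512   0.06183005]
side [301.82857143 287.68571429] 35 [0.51326226 0.26206993 0.11553567]
(array([0.5481, 0.1634, 0.2364]), np.float64(-4.78), 'x', array([ 4.3e-03,  6.0e-04, -1.0e+00]), 'z', array([ 0.9965, -0.0833,  0.0043]))
[-11.77822435  -3.50792203  28.76145544]
```

View pics/c19.png

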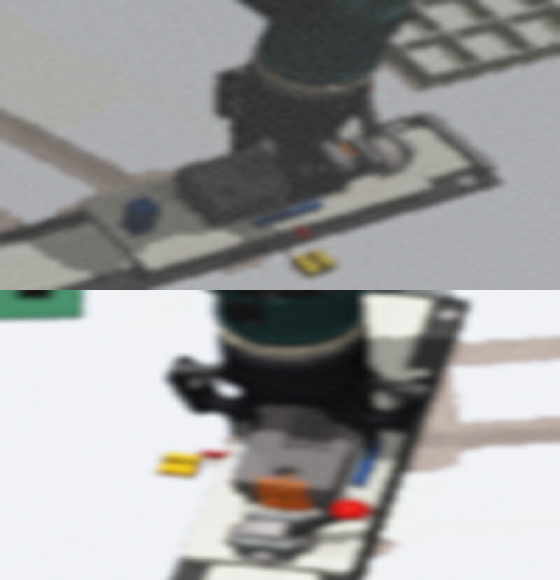

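View pics/wrist19.png

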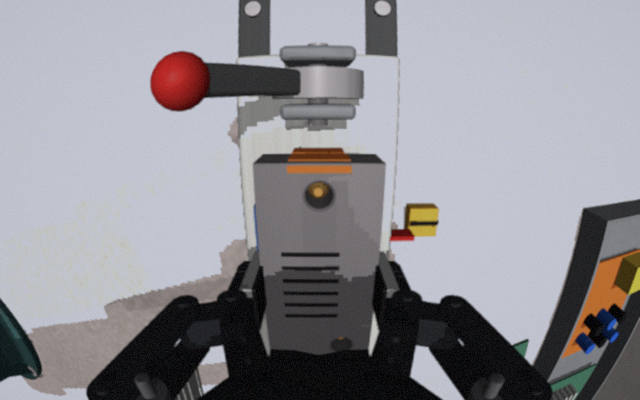

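```bash
python3 - <<'E'
from h import *
p=cv2.imread("pics/wrist19.png");cv2.imwrite("pics/crop19.png",cv2.resize(p[195:255,380:450],None,fx=8,fy=8,interpolation=2))
L=atz("wrist",422.,222.5,.0127);Q=atz("wrist",412.,234.,.036);print(L,Q,(L-Q)[:2]@[.083,.9966])
E
```

```text
[0.62063308 0.16098779 0.0127    ] [0.6063358  0.16423646 0.036     ] -0.0020509550303063617
```

View pics/crop19.png

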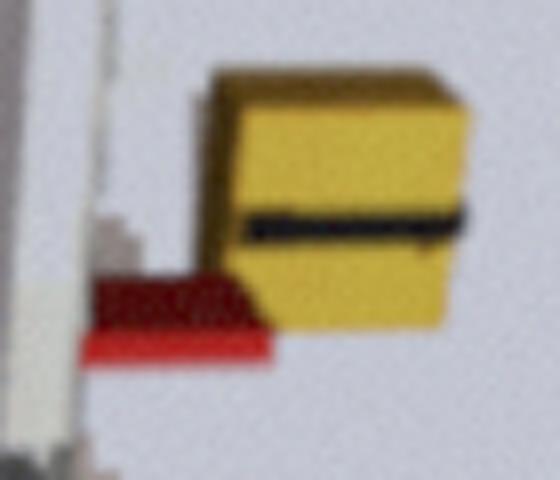

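```bash
python3 - <<'E'
from h import *
L=atz("wrist",380+355/8,195+226/8,.0127);Q=atz("wrist",380+270/8,195+347/8,.036);print((L-Q)[:2]@[.083,.9966])
print(ctrl.get_obs()["ft_force"],ctrl.get_obs()["t"]);ctrl.close_job()
E
```

```text
0.00038718977467335717
[-11.77822435  -3.50792203  28.76145544] 20.7
the job is handed in; nothing more can be done
```

I unlocked the lever, slid the carriage to the mark and locked the lever again. Then I fitted the cover orange end to orange end, pressed it home and handed in at 20.7 s while still gripping and pressing it. I kept clear of the bystanders, though I didn't re-measure where they stand.

- **Lever:** the first throw failed because the fingers slipped off the knob part-way over. I finished it by pushing with closed fingers, and locked it the same way until the push met a stop at about 11 N. The knob is back at its locked position.
- **Carriage:** three pictures after the slide put the pointer within about 1 mm of the line. One rough pixel pick gave 2 mm, and reading the same picture more carefully gave 0.4 mm.
- **Cover:** brass shows in both holes. The tool stopped hard at the height I expected for fully home, with yaw matching to about 0.1° and tilt about 0.004 rad.
- **Force:** it is held with about 29 N downward. A sideways load of about 12 N remains; shifting 1 mm to relieve it only lowered it from 14 N.

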